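Line up press punches by height on the setting bar

TASK

Get the punches ready for the press: stand the four steel punches upright on the black pads of the setting bar, one in the middle of each pad, in order of height, with the shortest next to the upright stop block and the tallest farthest from it. Set each one down gently rather than dropping it, do not knock any over, and leave the die block with the round hole where it stands.

Things in the scene. Friction and masses are not known exactly. Their poses are not given: they have to be found in the camera images.
- punch_round: Loose turned-steel press punch, 50 mm tall in all, about 0.22 kg, standing upright on the bench. Round flange foot 38 mm in diameter and 8 mm high, round shank 26 mm in diameter from there up to 40 mm, on top a thin round pin 12 mm in diameter and 10 mm high. Origin: centre of the foot's underside; z up along the punch.
- punch_square: Loose turned-steel press punch, 70 mm tall in all, about 0.3 kg, standing upright on the bench. Round flange foot 38 mm in diameter and 8 mm high, round shank 26 mm in diameter from there up to 58 mm, on top a square 14 x 14 mm, 12 mm high. Origin: centre of the foot's underside; z up along the punch.
- punch_blade: Loose turned-steel press punch, 90 mm tall in all, about 0.38 kg, standing upright on the bench. Round flange foot 38 mm in diameter and 8 mm high, round shank 26 mm in diameter from there up to 76 mm, on top a flat blade 6 x 22 mm (22 mm along its y axis), 14 mm high. Origin: centre of the foot's underside; z up along the punch.
- punch_dome: Loose turned-steel press punch, 110 mm tall in all, about 0.47 kg, standing upright on the bench. Round flange foot 38 mm in diameter and 8 mm high, round shank 26 mm in diameter from there up to 100 mm, on top a blunt rounded cone, 10 mm high, tapering from 25 to 12 mm in diameter. Origin: centre of the foot's underside; z up along the punch.
- pad_a: One of four identical fixed round black rubber pads, 56 mm in diameter, 3 mm thick, in a straight row along the middle of a flat fixed aluminium bar, 78 mm between centres; which letter lies where changes. Bar: 70 x 440 mm, 12 mm thick, roughly crosswise in front of the robot. Origin: centre of the pad's underside, 12 mm above the bench (pad top at 15 mm).
- pad_b: One of four identical fixed round black rubber pads, 56 mm in diameter, 3 mm thick, in a straight row along the middle of a flat fixed aluminium bar, 78 mm between centres; which letter lies where changes. Bar: 70 x 440 mm, 12 mm thick, roughly crosswise in front of the robot. Origin: centre of the pad's underside, 12 mm above the bench (pad top at 15 mm).
- pad_c: One of four identical fixed round black rubber pads, 56 mm in diameter, 3 mm thick, in a straight row along the middle of a flat fixed aluminium bar, 78 mm between centres; which letter lies where changes. Bar: 70 x 440 mm, 12 mm thick, roughly crosswise in front of the robot. Origin: centre of the pad's underside, 12 mm above the bench (pad top at 15 mm).
- pad_d: One of four identical fixed round black rubber pads, 56 mm in diameter, 3 mm thick, in a straight row along the middle of a flat fixed aluminium bar, 78 mm between centres; which letter lies where changes. Bar: 70 x 440 mm, 12 mm thick, roughly crosswise in front of the robot. Origin: centre of the pad's underside, 12 mm above the bench (pad top at 15 mm).
- stop: The stop: dark steel block fixed upright on one end of the bar (either end), 50 mm across the bar, 30 mm along it, 60 mm tall, in line with the pads, 78 mm from the centre of the nearest pad. The other end of the bar carries only a low dark plate 8 mm high. Origin: centre of its underside, 12 mm above the bench; y along the bar.
- die: Loose dark steel die block, 56 x 56 x 30 mm, 0.65 kg, with a 20 mm round hole in the middle and four small bright screw heads, standing in the same row as the punches. Origin: centre of its underside. It stays where it is. (An orange grease jar 48 mm in diameter and 45 mm tall also stands in that row.)

How it is judged:
By the outcome, as a careful person would: the job done as asked, in the order asked, and still so for the second after the job is handed in, with the robot touching nothing.
It also fails if it takes over 96 s, if anything falls off the work surface, if the arm or the gripper's body presses on something with over 40 N, if the wrist force passes 120 N, or if a joint passes its speed limit or range.

ROBOT

A 6-joint arm with a two-finger parallel gripper is mounted at the origin on the work surface. World frame = base frame: x ahead of the robot, y to its left, z up, the work surface at z = 0. Lengths are in m, angles in rad, forces in N, time in s.
With the tool pointing down it reaches from about 0.375 to 0.925 m from the base axis. Payload 5.7 kg.
Tool frame: the origin (TCP) lies between the finger pads; the fingertips stand 8 mm ahead of it and the grasp point (between the pads) lies 11 mm behind it (env.finger_overhang is the distance from the TCP to the fingertips, in m); z points along the fingers, y is the direction in which the jaws open and shut (so a half turn about z gives the same grasp; the last joint's range is limited). The gripper opens to 88 mm and grips with 3 to 60 N. Pads are 20 mm wide; open, the fingers measure 115 mm over their backs; the gripper's body (75 mm by 178 mm) begins 61 mm behind the grasp point.
Start: joints at [-1.238, 0.359, 1.51, -0, 1.272, -0.115], TCP at [0.26, -0.541, 0.231] pointing down, gripper open.
Joint ranges: [-2.97, 2.97], [-1.01, 2.36], [0.21, 2.38], [-0.96, 4.11], [0.2, 2.71], [-2.98, 2.98]. Speed limits (rad/s): [2.39, 2.39, 3.14, 3.14, 3.14, 3.14].

INTERFACE

Orientations are given as a rotation vector (axis times angle).
In Python, from bench import env, eyes gives the robot as it stands. The module is installed in compiled form; this text tells all that it offers.
- The arm moves only by the tool play_rows, never from a script. Its argument "series" is a list of rows, each an object of numbers: "tx", "ty", "tz": the shift along the tool's x, y, z each as a share of 2 cm, from -1 to 1; "wx", "wy", "wz": the turn, a rotation vector about the tool's x, y, z each as a share of 6 degrees, from -1 to 1. A call has 1 to 8 rows; each row shifts and turns the pose as measured when the row begins, along the tool's axes as they then stand; what a row does not reach is not made up. A row lasts 1/8 s, in which the tool goes at most 62.5 mm and 10.7 degrees, less where a joint would pass 70% of its speed; a pose out of reach is approached as far as the arm can. A call with a number of a shift or a turn outside -1 to 1 is refused whole. A call with a gripper value outside its range is refused whole. "fingers" is the gripper's target within -1 to 1 (shut at 1, half-way at 0, fully open at -1), set as the call begins (left out, the last holds). The fingers move at their own pace and stop on an object; the grip force is fixed at half the most. Time passes only in rows, so rows that do not move let the fingers close. It gives the time, the measured TCP pose, the force and the opening at its end, in the units of the state.
- env.state(): the state, without advancing time (a new reading comes with each control period).
- eyes.capture(name): name is "side" or "top" or "wrist"; returns (picture, depth): 400x640x3 uint8, red, green, blue; 400x640 float32, m along the optical axis (not along the pixel's ray), 0 where there is no reading.
- eyes.camera_info(name): a dict with "intrinsics" (3x3 intrinsics, pixels), "world_to_cam" (4x4, takes a point from world to camera coordinates); the wrist camera has in their place "mount" (4x4, takes a point from camera to tool coordinates, whose origin is the TCP and whose axes are the flange's). Camera axes: x right, y up, looking along -z (the intrinsics and any distortion apply to the point x, -y, -z); pixel columns grow to the right and rows downward; lengths in m; the calibration is good to about 2 mm. A picture is of the moment at which its call begins: read the wrist's pose just before it. camera_info takes no time and is no camera call.
- env.sign_off(): hands the job in, once; it reports no verdict.
Trained networks look in the newest picture that a camera, given by its name, has taken for a name from the list of things; names that differ only in an ending like _2 or _b are one class to them, and where a whole thing is asked for, a point or a joint stands for the part that bears it (a point fixed in the world has none). Each returns a list of dicts, best first, with "confidence" (0 to 1); they miss things now and then, are a little off and sometimes report something else, mostly with a low value. They report only what shows in the picture. A call takes as long as a camera call.
- eyes.recognise(target, camera): "at" ([x, y, z] in m, in the coordinates of the camera as it stood for that picture, good to about 4 mm: the middle of the surface that is visible of it).
- eyes.trace(target, camera): "mask" (400x640 bool, what is visible of it).
The state is a dict: "time_s": time; "qpos": joint angles; "qvel": joint speeds; "joint_torque": joint torques, N m; "eef_pos": TCP position; "orientation": TCP orientation; "contact_force": force on the tool from outside, world axes, zero at the start; "ft_torque": the same for the moment, N m; "finger_gap": opening from 0.0 (shut) to 1.0 (fully open).
Only numpy, scipy, OpenCV 4.12 (cv2) and the standard library are available. Lean on these libraries where they do the work, as an engineer would, in place of code of your own. Each camera call takes 0.05 s, during which the arm holds its last target. There are 200 camera calls.

## Working session

There is one attempt and no reset: what is moved stays moved. The work goes in short steps, Python scripts to look and compute and a tool call to move; the robot and the scene stay as the last step left them, time stands still between calls to the robot, and variables do not carry over. Pictures are saved under pics/ and viewed, about 12 in all and at most 16, crops included, and the job is handed in when it is done.

Besides the shell and the picture viewer there is one more tool, called after "Request:" as name(argument=value, ...), one argument or row to a line, values as JSON. play_rows: Moves the arm, as the interface text tells. Shift numbers are shares of 2 cm and turn numbers shares of 6 degrees, none past 1 either way. Its arguments: {"type":"object","properties":{"series":{"type":"array","items":{"type":"object","properties":{"tx":{"type":"number"},"ty":{"type":"number"},"tz":{"type":"number"},"wx":{"type":"number"},"wy":{"type":"number"},"wz":{"type":"number"}}}},"fingers":{"type":"number"}},"required":["series"]}

```bash
mkdir -p pics; cat > h.py <<'E'
import numpy as np, cv2
from scipy.spatial.transform import Rotation as R
from bench import env, eyes
def T_wc(name, st=None):
    ci=eyes.camera_info(name)
    if 'world_to_cam' in ci: return np.linalg.inv(np.array(ci['world_to_cam']))
    T=np.eye(4); T[:3,:3]=R.from_rotvec(st['orientation']).as_matrix(); T[:3,3]=st['eef_pos']
    return T@np.array(ci['mount'])
def cloud(name, depth, st=None):
    K=np.array(eyes.camera_info(name)['intrinsics']); v,u=np.mgrid[0:400,0:640]
    d=depth; P=np.stack([(u-K[0,2])/K[0,0]*d, -(v-K[1,2])/K[1,1]*d, -d],-1)
    T=T_wc(name,st); return P@T[:3,:3].T+T[:3,3]
def save(n,im): cv2.imwrite('pics/'+n+'.png',im[:,:,::-1])
E
python3 - <<'E'
from h import *
s=env.state(); print(s)
for c in('top','side'):
    im,d=eyes.capture(c); save(c+'0',im); np.save(c+'d.npy',d)
    ci=eyes.camera_info(c); print({k:np.round(v,3).tolist() if not isinstance(v,str) else v for k,v in ci.items()})
    T=T_wc(c)
    for t in['punch_round','punch_square','punch_blade','punch_dome','pad_a','stop','die']:
        for r in eyes.recognise(t,c)[:5]:
            print(c,t,round(r['confidence'],2),np.round((T@np.r_[r['at'],1])[:3],3))
E
```

```text
{'time_s': 0.0, 'qpos': array([-1.23807237e+00,  3.59477066e-01,  1.51141629e+00, -4.31365268e-06,
        1.27249401e+00, -1.15093220e-01]), 'qvel': array([-3.58928081e-06,  6.32061078e-04,  3.04562168e-04,  6.70921432e-05,
        1.15727356e-03, -9.53606211e-04]), 'joint_torque': array([ 7.44201570e-04, -5.15365291e+01, -2.70725262e+01,  6.76593999e-02,
        3.53213225e-02, -1.26296072e-04]), 'eef_pos': array([ 0.25957536, -0.540204  ,  0.22983236]), 'orientation': array([-3.06142958e+00, -6.97172445e-01,  3.12418614e-04]), 'contact_force': array([ 0.37577015, -0.08757035, -0.46743464]), 'ft_torque': array([-0.01897003,  0.01855692,  0.02088719]), 'finger_gap': 1.002764413973737}
{'intrinsics': [[393.785, 0.0, 325.653], [0.0, 393.785, 208.362], [0.0, 0.0, 1.0]], 'world_to_cam': [[0.004, -1.0, -0.001, -0.005], [0.984, 0.003, 0.18, -0.547], [-0.18, -0.002, 0.984, -0.897], [0.0, 0.0, 0.0, 1.0]]}
top punch_round 0.73 [0.424 0.18  0.032]
top punch_square 0.67 [ 0.453 -0.07   0.058]
top punch_blade 0.63 [0.401 0.316 0.056]
top punch_dome 0.68 [0.434 0.055 0.102]
top pad_a 0.92 [0.66  0.096 0.017]
top pad_a 0.87 [ 0.642 -0.137  0.019]
top pad_a 0.71 [0.654 0.019 0.017]
top pad_a 0.68 [ 0.65  -0.057  0.014]
top stop 0.74 [0.665 0.17  0.074]
top die 0.81 [ 0.401 -0.33   0.033]
{'intrinsics': [[427.545, 0.0, 324.477], [0.0, 427.545, 195.497], [0.0, 0.0, 1.0]], 'world_to_cam': [[-0.841, -0.541, -0.018, 0.43], [0.264, -0.439, 0.859, -0.18], [-0.473, 0.717, 0.512, -0.791], [0.0, 0.0, 0.0, 1.0]]}
side punch_round 0.88 [0.423 0.191 0.02 ]
side punch_square 0.86 [ 0.457 -0.064  0.035]
side punch_blade 0.66 [0.391 0.333 0.039]
side punch_dome 0.72 [0.434 0.067 0.057]
side pad_a 0.75 [ 0.647 -0.054  0.016]
side pad_a 0.53 [0.651 0.021 0.018]
side pad_a 0.52 [ 0.647 -0.132  0.013]
side pad_a 0.36 [0.659 0.187 0.049]
side stop 0.56 [0.658 0.187 0.051]
side die 0.64 [ 0.396 -0.318  0.021]
```

View pics/top0.png

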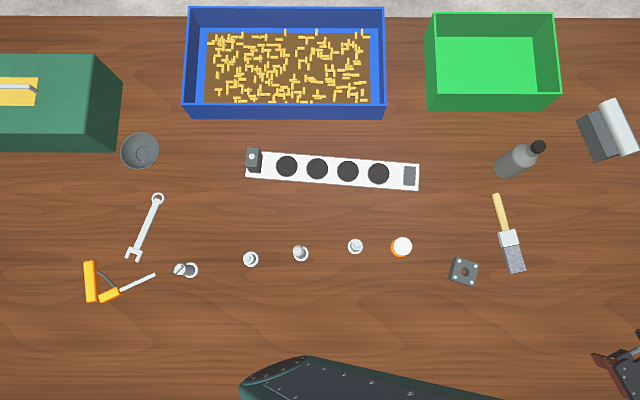

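View pics/side0.png

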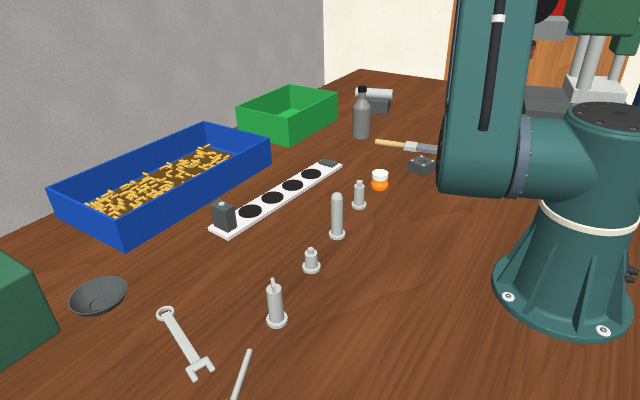

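```bash
python3 - <<'E'
from h import *
d=np.load('topd.npy'); P=cloud('top',d); im=cv2.imread('pics/top0.png')
ds=np.load('sided.npy'); S=cloud('side',ds)
for c,PP,dd in(('top',P,d),('side',S,ds)):
    print(c)
    for n,(x,y),h in(('round',(.424,.183),.05),('square',(.453,-.07),.07),('blade',(.397,.32),.09),('dome',(.434,.058),.11)):
        m=(dd>0)&(np.hypot(PP[...,0]-x,PP[...,1]-y)<.045)&(PP[...,2]>.012)
        q=PP[m]; print(n,len(q),'zmax',np.percentile(q[:,2],[50,99]).round(3))
        for lo,hi in((.004,.012),(.012,h-.016),(h-.016,h-.004),(h-.004,h+.01)):
            k=PP[(dd>0)&(np.hypot(PP[...,0]-x,PP[...,1]-y)<.045)&(PP[...,2]>lo)&(PP[...,2]<hi)]
            if len(k)>5: print('  ',lo,hi,len(k),k.min(0).round(3),k.max(0).round(3),k.mean(0).round(3))
g=im.mean(2)
print('z bench',np.median(P[(P[...,0]>.5)&(P[...,0]<.55)&(abs(P[...,1])<.2)&(d>0)],0))
m=((g<70)&(d>0)&(P[...,0]>.58)&(P[...,0]<.73)&(abs(P[...,1])<.25)&(P[...,2]<.03)).astype('uint8')
n,l,st,ce=cv2.connectedComponentsWithStats(m)
for i in range(1,n):
    if st[i,4]>80:
        q=P[l==i]; print(st[i],ce[i].round(1),q.mean(0).round(4),((q.min(0)+q.max(0))/2).round(4),np.ptp(q,0).round(3))
E
```

```text
top
round 122 zmax [0.041 0.054]
   0.004 0.012 118 [0.384 0.141 0.004] [0.465 0.227 0.012] [0.422 0.179 0.007]
   0.012 0.034 25 [0.413 0.164 0.012] [0.442 0.186 0.032] [0.424 0.173 0.019]
   0.034 0.046 75 [0.416 0.169 0.035] [0.44  0.193 0.046] [0.427 0.18  0.041]
   0.046 0.060000000000000005 22 [0.423 0.176 0.047] [0.432 0.186 0.055] [0.428 0.181 0.051]
square 117 zmax [0.06  0.073]
   0.004 0.012 113 [ 0.411 -0.108  0.004] [ 0.49  -0.029  0.012] [ 0.455 -0.07   0.007]
   0.012 0.054000000000000006 20 [ 0.447 -0.081  0.012] [ 0.461 -0.062  0.053] [ 0.451 -0.069  0.031]
   0.054000000000000006 0.066 58 [ 0.447 -0.086  0.055] [ 0.472 -0.063  0.065] [ 0.459 -0.074  0.059]
   0.066 0.08 39 [ 0.452 -0.083  0.068] [ 0.469 -0.066  0.073] [ 0.46  -0.075  0.071]
blade 211 zmax [0.075 0.094]
   0.004 0.012 142 [0.355 0.279 0.004] [0.437 0.357 0.012] [0.397 0.318 0.007]
   0.012 0.074 100 [0.388 0.311 0.012] [0.413 0.34  0.071] [0.4   0.319 0.042]
   0.074 0.086 75 [0.389 0.316 0.074] [0.412 0.341 0.086] [0.4   0.326 0.078]
   0.086 0.09999999999999999 36 [0.391 0.319 0.088] [0.409 0.337 0
[... 1180 characters left out ...]
 152 [0.381 0.309 0.004] [0.418 0.346 0.012] [0.394 0.334 0.008]
   0.012 0.074 419 [0.386 0.319 0.012] [0.41  0.341 0.074] [0.394 0.334 0.044]
   0.074 0.086 122 [0.387 0.314 0.074] [0.412 0.339 0.086] [0.398 0.329 0.077]
   0.086 0.09999999999999999 40 [0.391 0.318 0.086] [0.41  0.336 0.092] [0.399 0.328 0.09 ]
dome 480 zmax [0.066 0.111]
   0.004 0.012 89 [0.423 0.042 0.004] [0.46  0.078 0.012] [0.437 0.065 0.008]
   0.012 0.094 373 [0.428 0.053 0.013] [0.452 0.073 0.094] [0.437 0.066 0.054]
   0.094 0.106 66 [0.429 0.053 0.094] [0.452 0.072 0.106] [0.437 0.065 0.1  ]
   0.106 0.12 41 [0.432 0.049 0.106] [0.449 0.068 0.112] [0.441 0.061 0.109]
z bench [ 0.52498949 -0.00147158  0.0011666 ]
```

```bash
python3 - <<'E'
from h import *
def plane(name,u,v,z):
    K=np.array(eyes.camera_info(name)['intrinsics']);T=T_wc(name)
    r=T[:3,:3]@np.array([(u-K[0,2])/K[0,0],-(v-K[1,2])/K[1,1],-1]); return T[:3,3]+r*(z-T[2,3])/r[2]
for c,f in(('top','top0'),('side','side0')):
    im,_=eyes.capture(c)
    g=im.mean(2); 
    r0=(150,190,250,400) if c=='top' else (160,225,225,330)
    m=np.zeros(g.shape,'uint8'); m[r0[0]:r0[1],r0[2]:r0[3]]=g[r0[0]:r0[1],r0[2]:r0[3]]<90
    n,l,st,ce=cv2.connectedComponentsWithStats(m)
    out=[]
    for i in range(1,n):
        if st[i,4]>60:
            vs,us=np.nonzero(l==i); p=np.array([plane(c,u,v,.015) for u,v in zip(us,vs)])
            out.append(p.mean(0)); print(c,st[i],p.mean(0).round(4),np.ptp(p,0).round(3))
    for t in ('stop',):
        pass
E
```

```text
top [250 150  12  23 117] [0.6677 0.1714 0.015 ] [0.058 0.028 0.   ]
top [276 156  21  20 332] [0.6632 0.0974 0.015 ] [0.05  0.051 0.   ]
top [307 159  21  20 332] [0.6566 0.0195 0.015 ] [0.05  0.051 0.   ]
top [338 161  20  20 331] [ 0.6508 -0.0581  0.015 ] [0.05  0.048 0.   ]
top [369 163  20  21 334] [ 0.6443 -0.1362  0.015 ] [0.052 0.049 0.   ]Traceback (most recent call last):
  File "<stdin>", line 14, in <module>
  File "<stdin>", line 3, in plane
  File "h.py", line 5, in T_wc
    ci=eyes.camera_info(name)
ValueError: time passes only in moves, steps and waits
```

Request:
play_rows(
  series=[
    {"tx": 0.75, "ty": -0.66, "wz": -1},
    {"tx": 0.82, "ty": -0.57, "wz": -1},
    {"tx": 0.87, "ty": -0.49, "wz": -1},
    {"tx": 0.92, "ty": -0.39, "wz": -1},
    {"tx": 0.96, "ty": -0.29, "wz": -1},
    {"tx": 0.98, "ty": -0.19, "wz": -1},
    {"tx": 1, "ty": -0.09, "wz": -1},
    {"tx": 1, "ty": 0.02, "wz": -1},
  ],
  fingers=-1,
)

```text
invalid input
```

Request:
play_rows(
  series=[
    {"tx": 0.75, "ty": -0.66, "tz": 0, "wx": 0, "wy": 0, "wz": -1},
    {"tx": 0.82, "ty": -0.57, "tz": 0, "wx": 0, "wy": 0, "wz": -1},
    {"tx": 0.87, "ty": -0.49, "tz": 0, "wx": 0, "wy": 0, "wz": -1},
    {"tx": 0.92, "ty": -0.39, "tz": 0, "wx": 0, "wy": 0, "wz": -1},
    {"tx": 0.96, "ty": -0.29, "tz": 0, "wx": 0, "wy": 0, "wz": -1},
    {"tx": 0.98, "ty": -0.19, "tz": 0, "wx": 0, "wy": 0, "wz": -1},
    {"tx": 1, "ty": -0.09, "tz": 0, "wx": 0, "wy": 0, "wz": -1},
    {"tx": 1, "ty": 0.02, "tz": 0, "wx": 0, "wy": 0, "wz": -1},
  ],
)

```text
time_s: 1.9
eef_pos: [0.3229, -0.3906, 0.2308]
orientation: [2.49, 1.913, -0.001]
contact_force: [-0.8, -0.4, -0.3]
finger_gap: 0.999
```

Request:
play_rows(
  series=[
    {"tx": 0.99, "ty": 0.15, "tz": 0, "wx": 0, "wy": 0, "wz": -1},
    {"tx": 0.97, "ty": 0.25, "tz": 0, "wx": 0, "wy": 0, "wz": -1},
    {"tx": 0.94, "ty": 0.35, "tz": 0, "wx": 0, "wy": 0, "wz": -0.5},
    {"tx": 0.92, "ty": 0.4, "tz": 0, "wx": 0, "wy": 0, "wz": 0},
    {"tx": 0.92, "ty": 0.4, "tz": 0, "wx": 0, "wy": 0, "wz": 0},
    {"tx": 0.92, "ty": 0.4, "tz": 0, "wx": 0, "wy": 0, "wz": 0},
    {"tx": 0.92, "ty": 0.4, "tz": 0, "wx": 0, "wy": 0, "wz": 0},
    {"tx": 0.92, "ty": 0.4, "tz": 0, "wx": 0, "wy": 0, "wz": 0},
  ],
)

```text
time_s: 2.9
eef_pos: [0.3884, -0.2366, 0.2314]
orientation: [2.21, 2.228, -0.001]
contact_force: [-0.1, -1.1, 0.2]
finger_gap: 1.001
```

```bash
python3 -c "
from h import *
s=env.state(); print(s['eef_pos'],s['orientation'],s['qpos']); ci=eyes.camera_info('wrist'); print(ci)"
```

```text
[ 0.38837003 -0.23658284  0.23138368] [ 2.20957065e+00  2.22769974e+00 -8.55835650e-04] [-6.98507212e-01  1.44719837e-01  1.81012559e+00 -9.39544865e-04
  1.18286365e+00 -7.06324728e-01]
{'intrinsics': array([[328.05207787,   0.        , 322.20354537],
       [  0.        , 328.05207787, 195.87768447],
       [  0.        ,   0.        ,   1.        ]]), 'mount': array([[ 4.22388410e-04,  9.67590224e-01,  2.52525207e-01,
         6.81856180e-02],
       [ 9.99999703e-01, -5.71392002e-04,  5.16720815e-04,
         8.47971100e-04],
       [ 6.44264892e-04,  2.52524914e-01, -9.67590178e-01,
        -1.53764864e-01],
       [ 0.00000000e+00,  0.00000000e+00,  0.00000000e+00,
         1.00000000e+00]])}
```

Request:
play_rows(
  series=[
    {"tx": 1, "ty": 0.45, "tz": 0.5, "wx": 0, "wy": 0, "wz": 0},
    {"tx": 1, "ty": 0.45, "tz": 0.5, "wx": 0, "wy": 0, "wz": 0},
    {"tx": 1, "ty": 0.45, "tz": 0.5, "wx": 0, "wy": 0, "wz": 0},
    {"tx": 1, "ty": 0.45, "tz": 0.5, "wx": 0, "wy": 0, "wz": 0},
    {"tx": 1, "ty": 0.45, "tz": 0.5, "wx": 0, "wy": 0, "wz": 0},
    {"tx": 1, "ty": 0.45, "tz": 0.5, "wx": 0, "wy": 0, "wz": 0},
    {"tx": 1, "ty": 0.45, "tz": 0.5, "wx": 0, "wy": 0, "wz": 0},
    {"tx": 1, "ty": 0.45, "tz": 0.5, "wx": 0, "wy": 0, "wz": 0},
  ],
)

```text
time_s: 3.9
eef_pos: [0.4635, -0.0694, 0.1505]
orientation: [2.21, 2.22, 0.001]
contact_force: [-0.3, -0.4, 0.2]
finger_gap: 0.996
```

```bash
cat > w.py <<'E'
import sys
from h import *
x,y,h=map(float,sys.argv[1:4]); s=env.state(); im,d=eyes.capture('wrist'); save(sys.argv[4],im)
P=cloud('wrist',d,s); print('tcp',s['eef_pos'].round(4),'rv',s['orientation'].round(4))
near=(d>0)&(np.hypot(P[...,0]-x,P[...,1]-y)<.03)
for lo,hi in((.004,.012),(.014,h-.02),(h-.02,h-.005),(h-.005,h+.006)):
    k=P[near&(P[...,2]>lo)&(P[...,2]<hi)]
    if len(k)>5: print(lo,hi,len(k),'mid',((k.min(0)+k.max(0))/2).round(4),'ext',np.ptp(k,0).round(4),'mean',k.mean(0).round(4))
E
python3 w.py .46 -.0745 .07 w1
```

```text
tcp [ 0.4635 -0.0694  0.1505] rv [2.2099e+00 2.2196e+00 1.5000e-03]
0.004 0.012 469 mid [ 0.4614 -0.0727  0.0079] ext [0.0374 0.0295 0.0078] mean [ 0.4616 -0.0684  0.0076]
0.014 0.05 266 mid [ 0.4614 -0.0697  0.032 ] ext [0.0258 0.0124 0.0357] mean [ 0.4619 -0.0662  0.0333]
0.05 0.065 481 mid [ 0.4617 -0.0761  0.0575] ext [0.0254 0.0256 0.0145] mean [ 0.4616 -0.0722  0.0575]
0.065 0.07600000000000001 375 mid [ 0.4618 -0.0765  0.0683] ext [0.0182 0.0188 0.0063] mean [ 0.4616 -0.0758  0.0694]
```

View pics/w1.png

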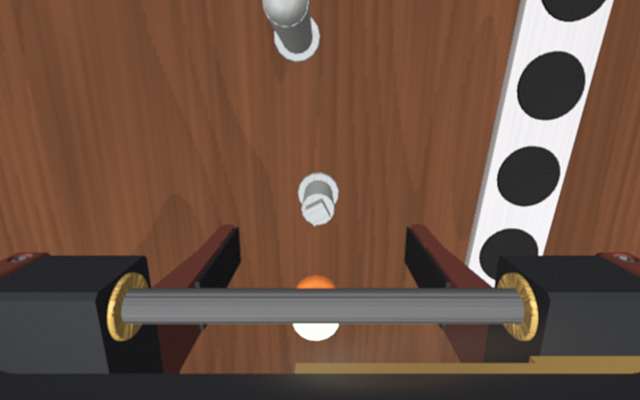

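Request:
play_rows(
  series=[
    {"tx": -0.3, "ty": -0.12, "tz": 0.5, "wx": 0, "wy": 0, "wz": 0},
    {"tx": 0, "ty": 0, "tz": 0, "wx": 0, "wy": 0, "wz": 0},
    {"tx": 0, "ty": 0, "tz": 1, "wx": 0, "wy": 0, "wz": 0},
    {"tx": 0, "ty": 0, "tz": 1, "wx": 0, "wy": 0, "wz": 0},
    {"tx": 0, "ty": 0, "tz": 1, "wx": 0, "wy": 0, "wz": 0},
    {"tx": 0, "ty": 0, "tz": 1, "wx": 0, "wy": 0, "wz": 0},
    {"tx": 0, "ty": 0, "tz": 0.8, "wx": 0, "wy": 0, "wz": 0},
    {"tx": 0, "ty": 0, "tz": 0, "wx": 0, "wy": 0, "wz": 0},
  ],
)

```text
time_s: 4.95
eef_pos: [0.4626, -0.0801, 0.0426]
orientation: [2.214, 2.211, 0.004]
contact_force: [-0.0, 0.3, -0.2]
finger_gap: 0.999
```

Request:
play_rows(
  series=[
    {"tx": 0.2, "ty": -0.05, "tz": 0.35, "wx": 0, "wy": 0, "wz": 0},
    {"tx": 0, "ty": 0, "tz": 0.35, "wx": 0, "wy": 0, "wz": 0},
    {"tx": 0, "ty": 0, "tz": 0, "wx": 0, "wy": 0, "wz": 0},
  ],
)

```text
time_s: 5.32
eef_pos: [0.4628, -0.077, 0.0292]
orientation: [2.214, 2.207, 0.006]
contact_force: [0.2, -0.7, -0.2]
finger_gap: 1.002
```

```bash
python3 -c "
from h import *
s=env.state(); print(s['eef_pos'],R.from_rotvec(s['orientation']).as_matrix().round(4))"
```

```text
[ 0.4627516  -0.07697892  0.02921918] [[ 0.003   0.9999  0.0134]
 [ 1.     -0.0029 -0.0081]
 [-0.0081  0.0134 -0.9999]]
```

Request:
play_rows(
  series=[
    {"tx": 0.08, "ty": -0.06, "tz": 0.05, "wx": 0.13, "wy": 0.08, "wz": 0},
    {"tx": 0, "ty": 0, "tz": 0, "wx": 0, "wy": 0, "wz": 0},
  ],
)

```text
time_s: 5.58
eef_pos: [0.4619, -0.0753, 0.0285]
orientation: [-2.224, -2.218, -0.0]
contact_force: [-0.5, -1.0, -0.1]
finger_gap: 1.002
```

Request:
play_rows(
  series=[
    {"tx": 0, "ty": 0, "tz": 0, "wx": 0, "wy": 0, "wz": 0},
    {"tx": 0, "ty": 0, "tz": 0, "wx": 0, "wy": 0, "wz": 0},
    {"tx": 0, "ty": 0, "tz": 0, "wx": 0, "wy": 0, "wz": 0},
    {"tx": 0, "ty": 0, "tz": 0, "wx": 0, "wy": 0, "wz": 0},
    {"tx": 0, "ty": 0, "tz": 0, "wx": 0, "wy": 0, "wz": 0},
    {"tx": 0, "ty": 0, "tz": 0, "wx": 0, "wy": 0, "wz": 0},
  ],
  fingers=1,
)

```text
time_s: 6.32
eef_pos: [0.4621, -0.0753, 0.0288]
orientation: [-2.224, -2.219, -0.001]
contact_force: [-0.3, 0.3, -0.2]
finger_gap: 0.357
```

```bash
cat > s.py <<'E'
import sys
from h import *
s=env.state(); M=R.from_rotvec(s['orientation']).as_matrix(); p=s['eef_pos']
print('t',round(s['time_s'],2),'tcp',p.round(4),'F',s['contact_force'].round(1),'gap',round(s['finger_gap'],3))
print('level: wx %.2f wy %.2f  yaw-fix wz %.2f'%(M[2,1]/.1047,-M[2,0]/.1047,(np.arctan2(M[1,0],M[0,0])-np.pi/2)/.1047))
if len(sys.argv)>3: print('tool shift /2cm',(M.T@(np.array(list(map(float,sys.argv[1:4])))-p)/.02).round(2))
E
python3 s.py .6566 .0195 .16
```

```text
t 6.33 tcp [ 0.4621 -0.0753  0.0288] F [-0.3  0.3 -0.2] gap 0.357
level: wx 0.00 wy -0.00  yaw-fix wz -0.02
tool shift /2cm [ 4.77  9.71 -6.55]
```

Request:
play_rows(
  series=[
    {"tx": 0, "ty": 0, "tz": 0, "wx": 0, "wy": 0, "wz": 0},
    {"tx": 0, "ty": 0, "tz": 0, "wx": 0, "wy": 0, "wz": 0},
    {"tx": 0, "ty": 0, "tz": 0, "wx": 0, "wy": 0, "wz": 0},
  ],
)

```text
time_s: 6.7
eef_pos: [0.4614, -0.0752, 0.0288]
orientation: [-2.223, -2.218, 0.0]
contact_force: [-0.7, -0.0, -0.3]
finger_gap: 0.285
```

Request:
play_rows(
  series=[
    {"tx": 0, "ty": 0, "tz": -0.5, "wx": 0, "wy": 0, "wz": 0},
    {"tx": 0, "ty": 0, "tz": -1, "wx": 0, "wy": 0, "wz": 0},
    {"tx": 0, "ty": 0, "tz": -1, "wx": 0, "wy": 0, "wz": 0},
    {"tx": 0, "ty": 0.2, "tz": -1, "wx": 0, "wy": 0, "wz": 0},
    {"tx": 0.2, "ty": 0.5, "tz": -1, "wx": 0, "wy": 0, "wz": 0},
    {"tx": 0.4, "ty": 0.8, "tz": -0.6, "wx": 0, "wy": 0, "wz": 0},
    {"tx": 0.5, "ty": 1, "tz": 0, "wx": 0, "wy": 0, "wz": 0},
    {"tx": 0.5, "ty": 1, "tz": 0, "wx": 0, "wy": 0, "wz": 0},
  ],
)

```text
time_s: 7.7
eef_pos: [0.5307, -0.0423, 0.1367]
orientation: [-2.224, -2.214, 0.001]
contact_force: [-0.4, -0.8, -2.0]
finger_gap: 0.284
```

```bash
python3 s.py .6566 .0195 .12
```

```text
t 7.7 tcp [ 0.5307 -0.0423  0.1367] F [-0.4 -0.8 -2. ] gap 0.284
level: wx -0.03 wy -0.02  yaw-fix wz -0.04
tool shift /2cm [3.12 6.28 0.83]
```

Request:
play_rows(
  series=[
    {"tx": 0.5, "ty": 1, "tz": 0, "wx": 0, "wy": 0, "wz": 0},
    {"tx": 0.5, "ty": 1, "tz": 0, "wx": 0, "wy": 0, "wz": 0},
    {"tx": 0.5, "ty": 1, "tz": 0, "wx": 0, "wy": 0, "wz": 0},
    {"tx": 0.5, "ty": 1, "tz": 0, "wx": 0, "wy": 0, "wz": 0},
    {"tx": 0.5, "ty": 1, "tz": 0, "wx": 0, "wy": 0, "wz": 0},
    {"tx": 0.4, "ty": 0.8, "tz": 0, "wx": 0, "wy": 0, "wz": 0},
    {"tx": 0.1, "ty": 0.3, "tz": 0, "wx": 0, "wy": 0, "wz": 0},
    {"tx": 0, "ty": 0, "tz": 0, "wx": 0, "wy": 0, "wz": 0},
  ],
)

```text
time_s: 8.7
eef_pos: [0.6551, 0.0206, 0.1383]
orientation: [-2.221, -2.214, 0.003]
contact_force: [-0.8, 0.3, -2.3]
finger_gap: 0.285
```

```bash
python3 s.py .6566 .0195 .0445; cat > pads.py <<'E'
import sys
from h import *
s=env.state(); im,d=eyes.capture('wrist'); save(sys.argv[1],im)
K=np.array(eyes.camera_info('wrist')['intrinsics']); T=T_wc('wrist',s)
g=im.max(2); white=cv2.morphologyEx((g>150).astype('uint8'),cv2.MORPH_CLOSE,np.ones((3,3)))
n,l,st,ce=cv2.connectedComponentsWithStats((g<60).astype('uint8'))
for i in range(1,n):
    x,y,w,h,a=st[i]
    if a<250 or x<=0 or y<=0 or x+w>=640: continue
    v,u=np.nonzero(l==i)
    c=np.stack([(u-K[0,2])/K[0,0],-(v-K[1,2])/K[1,1],-np.ones(len(u))],-1)@T[:3,:3].T
    p=T[:3,3]+c*((.015-T[2,3])/c[:,2])[:,None]
    (cx,cy),r=cv2.minEnclosingCircle(p[:,:2].astype('float32'))
    if .015<r<.045: print(st[i],'circle',round(cx,4),round(cy,4),'r',round(r,4),'mean',p.mean(0).round(4),'fill',round(a/ (w*h),2))
E
python3 pads.py w2
```

```text
t 8.7 tcp [0.6551 0.0206 0.1383] F [-0.8  0.3 -2.3] gap 0.285
level: wx -0.05 wy -0.02  yaw-fix wz -0.03
tool shift /2cm [-0.06  0.1   4.69]
[ 300   66   66   69 3511] circle 0.6638 0.0963 r 0.0268 mean [0.6639 0.0968 0.015 ] fill 0.77
[ 295  164   61   49 2107] circle 0.6579 0.019 r 0.0266 mean [0.6583 0.0251 0.015 ] fill 0.7
[283 229  16  60 346] circle 0.6285 -0.0434 r 0.0298 mean [ 0.6265 -0.045   0.015 ] fill 0.36
[347 229  14  60 343] circle 0.6815 -0.0434 r 0.0297 mean [ 0.6833 -0.0459  0.015 ] fill 0.41
[287 325  52  37 984] circle 0.645 -0.1346 r 0.0267 mean [ 0.6406 -0.1268  0.015 ] fill 0.51
```

View pics/w2.png

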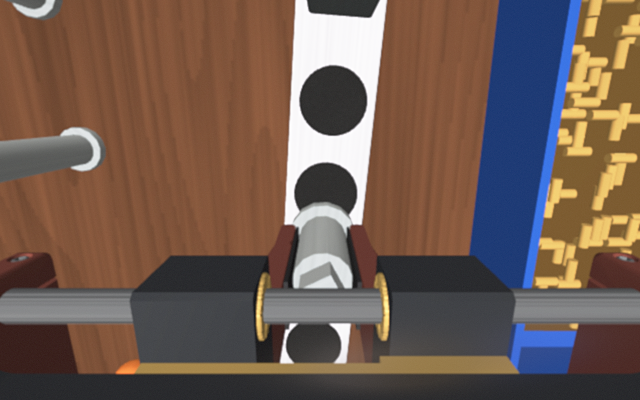

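```bash
python3 - <<'E'
from h import *
P=cloud('top',np.load('topd.npy'))
for r,c in((112,250),(118,250),(108,300),(112,370),(105,300),(100,210)): print(r,c,P[r,c].round(3))
E
python3 s.py .6577 .0195 .046
```

```text
112 250 [0.796 0.19  0.042]
118 250 [0.795 0.197 0.006]
108 300 [0.793 0.061 0.074]
112 370 [ 0.794 -0.114  0.049]
105 300 [0.794 0.06  0.088]
100 210 [0.842 0.302 0.014]
t 8.75 tcp [0.6547 0.0205 0.1383] F [ 1.7  0.3 -2.9] gap 0.283
level: wx -0.05 wy -0.02  yaw-fix wz -0.03
tool shift /2cm [-0.06  0.17  4.61]
```

Request:
play_rows(
  series=[
    {"tx": -0.05, "ty": 0.15, "tz": 0.5, "wx": -0.05, "wy": -0.02, "wz": 0},
    {"tx": 0, "ty": 0, "tz": 1, "wx": 0, "wy": 0, "wz": 0},
    {"tx": 0, "ty": 0, "tz": 1, "wx": 0, "wy": 0, "wz": 0},
    {"tx": 0, "ty": 0, "tz": 1, "wx": 0, "wy": 0, "wz": 0},
    {"tx": 0, "ty": 0, "tz": 0.6, "wx": 0, "wy": 0, "wz": 0},
    {"tx": 0, "ty": 0, "tz": 0, "wx": 0, "wy": 0, "wz": 0},
    {"tx": 0, "ty": 0, "tz": 0, "wx": 0, "wy": 0, "wz": 0},
  ],
)

```text
time_s: 9.62
eef_pos: [0.6544, 0.0172, 0.0523]
orientation: [-2.226, -2.215, 0.003]
contact_force: [-0.2, -0.4, -2.8]
finger_gap: 0.283
```

```bash
python3 s.py .6577 .0195 .044
```

```text
t 9.62 tcp [0.6544 0.0172 0.0523] F [-0.2 -0.4 -2.8] gap 0.283
level: wx -0.02 wy 0.01  yaw-fix wz -0.05
tool shift /2cm [0.11 0.17 0.41]
```

Request:
play_rows(
  series=[
    {"tx": 0.12, "ty": 0.17, "tz": 0.2, "wx": -0.02, "wy": 0, "wz": -0.05},
    {"tx": 0, "ty": 0, "tz": 0, "wx": 0, "wy": 0, "wz": 0},
    {"tx": 0, "ty": 0, "tz": 0.1, "wx": 0, "wy": 0, "wz": 0},
    {"tx": 0, "ty": 0, "tz": 0, "wx": 0, "wy": 0, "wz": 0},
  ],
)

```text
time_s: 10.12
eef_pos: [0.6596, 0.0198, 0.0479]
orientation: [2.218, 2.22, 0.003]
contact_force: [-0.2, 0.2, -3.3]
finger_gap: 0.284
```

```bash
python3 s.py .6577 .0195 .044
```

```text
t 10.12 tcp [0.6596 0.0198 0.0479] F [-0.2  0.2 -3.3] gap 0.284
level: wx 0.04 wy 0.01  yaw-fix wz 0.01
tool shift /2cm [-0.02 -0.1   0.19]
```

Request:
play_rows(
  series=[
    {"tx": -0.02, "ty": -0.06, "tz": 0.1, "wx": 0.02, "wy": 0, "wz": 0},
    {"tx": 0, "ty": 0, "tz": 0, "wx": 0, "wy": 0, "wz": 0},
    {"tx": 0, "ty": 0, "tz": 0.05, "wx": 0, "wy": 0, "wz": 0},
    {"tx": 0, "ty": 0, "tz": 0, "wx": 0, "wy": 0, "wz": 0},
  ],
)

```text
time_s: 10.62
eef_pos: [0.6583, 0.0193, 0.0447]
orientation: [2.22, 2.221, 0.001]
contact_force: [-0.2, 0.2, -3.3]
finger_gap: 0.287
```

```bash
python3 s.py .6577 .0195 .044
```

```text
t 10.62 tcp [0.6583 0.0193 0.0447] F [-0.2  0.2 -3.3] gap 0.287
level: wx 0.01 wy 0.01  yaw-fix wz 0.01
tool shift /2cm [ 0.01 -0.03  0.04]
```

Request:
play_rows(
  series=[
    {"tx": 0, "ty": -0.02, "tz": 0.05, "wx": 0.01, "wy": 0, "wz": 0},
    {"tx": 0, "ty": 0, "tz": 0, "wx": 0, "wy": 0, "wz": 0},
  ],
)

```text
time_s: 10.88
eef_pos: [0.658, 0.0193, 0.0438]
orientation: [2.22, 2.221, -0.0]
contact_force: [-0.4, -1.4, -2.3]
finger_gap: 0.282
```

Request:
play_rows(
  series=[
    {"tx": 0, "ty": 0, "tz": 0.04, "wx": 0, "wy": 0, "wz": 0},
    {"tx": 0, "ty": 0, "tz": 0, "wx": 0, "wy": 0, "wz": 0},
  ],
)

```text
time_s: 11.12
eef_pos: [0.6581, 0.0193, 0.0439]
orientation: [2.22, 2.221, -0.0]
contact_force: [-0.2, 1.1, -3.0]
finger_gap: 0.283
```

Request:
play_rows(
  series=[
    {"tx": 0, "ty": 0, "tz": 0, "wx": 0, "wy": 0, "wz": 0},
    {"tx": 0, "ty": 0, "tz": 0, "wx": 0, "wy": 0, "wz": 0},
    {"tx": 0, "ty": 0, "tz": 0, "wx": 0, "wy": 0, "wz": 0},
    {"tx": 0, "ty": 0, "tz": 0, "wx": 0, "wy": 0, "wz": 0},
  ],
  fingers=-0.5,
)

```text
time_s: 11.62
eef_pos: [0.6592, 0.0192, 0.0443]
orientation: [2.219, 2.22, 0.002]
contact_force: [0.8, 0.3, -0.5]
finger_gap: 0.699
```

Request:
play_rows(
  series=[
    {"tx": 0, "ty": 0, "tz": -0.6, "wx": 0, "wy": 0, "wz": 0},
    {"tx": 0, "ty": 0, "tz": -1, "wx": 0, "wy": 0, "wz": 0},
    {"tx": 0, "ty": 0, "tz": -1, "wx": 0, "wy": 0, "wz": 0},
    {"tx": 0, "ty": 0, "tz": -1, "wx": 0, "wy": 0, "wz": 0},
    {"tx": 0.3, "ty": -0.4, "tz": -1, "wx": 0, "wy": 0, "wz": 0},
    {"tx": 0.6, "ty": -0.9, "tz": -0.5, "wx": 0, "wy": 0, "wz": 0},
    {"tx": 0.7, "ty": -1, "tz": 0, "wx": 0, "wy": 0, "wz": 0},
    {"tx": 0.7, "ty": -1, "tz": 0, "wx": 0, "wy": 0, "wz": 0},
  ],
  fingers=-1,
)

```text
time_s: 12.62
eef_pos: [0.5893, 0.0677, 0.1537]
orientation: [2.219, 2.218, 0.005]
contact_force: [-0.1, 0.0, 0.7]
finger_gap: 0.997
```

```bash
python3 s.py .428 .181 .13
```

```text
t 12.62 tcp [0.5893 0.0677 0.1537] F [-0.1  0.   0.7] gap 0.997
level: wx 0.05 wy 0.01  yaw-fix wz -0.01
tool shift /2cm [ 5.66 -8.08  1.14]
```

Request:
play_rows(
  series=[
    {"tx": 0.7, "ty": -1, "tz": 0, "wx": 0.05, "wy": 0, "wz": 0},
    {"tx": 0.7, "ty": -1, "tz": 0, "wx": 0, "wy": 0, "wz": 0},
    {"tx": 0.7, "ty": -1, "tz": 0, "wx": 0, "wy": 0, "wz": 0},
    {"tx": 0.7, "ty": -1, "tz": 0, "wx": 0, "wy": 0, "wz": 0},
    {"tx": 0.7, "ty": -1, "tz": 0.1, "wx": 0, "wy": 0, "wz": 0},
    {"tx": 0.7, "ty": -1, "tz": 0.4, "wx": 0, "wy": 0, "wz": 0},
    {"tx": 0.7, "ty": -1, "tz": 0.5, "wx": 0, "wy": 0, "wz": 0},
    {"tx": 0.5, "ty": -0.8, "tz": 0.3, "wx": 0, "wy": 0, "wz": 0},
  ],
)

```text
time_s: 13.62
eef_pos: [0.412, 0.1829, 0.1285]
orientation: [-2.214, -2.22, 0.009]
contact_force: [0.5, -0.1, 0.0]
finger_gap: 0.999
```

Request:
play_rows(
  series=[
    {"tx": 0, "ty": 0, "tz": 0, "wx": 0, "wy": 0, "wz": 0},
  ],
)

```text
time_s: 13.75
eef_pos: [0.4095, 0.1833, 0.1282]
orientation: [-2.211, -2.222, 0.012]
contact_force: [-0.1, -0.0, -0.2]
finger_gap: 0.998
```

```bash
python3 w.py .428 .181 .05 w3;  python3 s.py .428 .181 .02
```

```text
tcp [0.4095 0.1833 0.1282] rv [-2.2109 -2.2217  0.0122]
0.004 0.012 548 mid [0.4295 0.1825 0.0079] ext [0.0365 0.0323 0.0079] mean [0.4277 0.1877 0.0076]
0.014 0.030000000000000002 124 mid [0.4288 0.1877 0.022 ] ext [0.0237 0.0107 0.0158] mean [0.4273 0.1902 0.0223]
0.030000000000000002 0.045000000000000005 689 mid [0.4296 0.18   0.0375] ext [0.0255 0.0258 0.0148] mean [0.4289 0.1824 0.0391]
0.045000000000000005 0.056 220 mid [0.4296 0.1798 0.0483] ext [0.0112 0.0125 0.0058] mean [0.4294 0.1804 0.0494]
t 13.8 tcp [0.4107 0.1832 0.1285] F [ 0.1 -0.1  0.2] gap 1.0
level: wx -0.09 wy 0.00  yaw-fix wz 0.04
tool shift /2cm [-0.11  0.92  5.42]
```

Request:
play_rows(
  series=[
    {"tx": -0.15, "ty": 0.9, "tz": 0.3, "wx": -0.09, "wy": 0, "wz": 0.04},
    {"tx": 0, "ty": 0, "tz": 0, "wx": 0, "wy": 0, "wz": 0},
    {"tx": 0, "ty": 0, "tz": 1, "wx": 0, "wy": 0, "wz": 0},
    {"tx": 0, "ty": 0, "tz": 1, "wx": 0, "wy": 0, "wz": 0},
    {"tx": 0, "ty": 0, "tz": 0.8, "wx": 0, "wy": 0, "wz": 0},
    {"tx": 0, "ty": 0, "tz": 0, "wx": 0, "wy": 0, "wz": 0},
  ],
)

```text
time_s: 14.55
eef_pos: [0.4379, 0.1786, 0.0656]
orientation: [2.223, 2.213, 0.01]
contact_force: [-0.0, 0.2, 1.2]
finger_gap: 1.002
```

```bash
python3 s.py .429 .180 .021
```

```text
t 14.55 tcp [0.4379 0.1786 0.0656] F [-0.   0.2  1.2] gap 1.002
level: wx 0.07 wy -0.01  yaw-fix wz -0.05
tool shift /2cm [ 0.07 -0.46  2.23]
```

Request:
play_rows(
  series=[
    {"tx": 0.07, "ty": -0.4, "tz": 0.2, "wx": 0.07, "wy": 0, "wz": -0.05},
    {"tx": 0, "ty": 0, "tz": 0, "wx": 0, "wy": 0, "wz": 0},
    {"tx": 0, "ty": 0, "tz": 0.9, "wx": 0, "wy": 0, "wz": 0},
    {"tx": 0, "ty": 0, "tz": 0.7, "wx": 0, "wy": 0, "wz": 0},
    {"tx": 0, "ty": 0, "tz": 0, "wx": 0, "wy": 0, "wz": 0},
  ],
)

```text
time_s: 15.18
eef_pos: [0.4322, 0.1804, 0.0306]
orientation: [2.22, 2.22, 0.008]
contact_force: [-0.3, 0.8, -0.7]
finger_gap: 1.0
```

```bash
python3 s.py .429 .180 .021
```

```text
t 15.18 tcp [0.4322 0.1804 0.0306] F [-0.3  0.8 -0.7] gap 1.0
level: wx 0.04 wy -0.02  yaw-fix wz 0.00
tool shift /2cm [-0.02 -0.16  0.48]
```

Request:
play_rows(
  series=[
    {"tx": -0.02, "ty": -0.12, "tz": 0.25, "wx": 0.04, "wy": -0.02, "wz": 0},
    {"tx": 0, "ty": 0, "tz": 0.2, "wx": 0, "wy": 0, "wz": 0},
    {"tx": 0, "ty": 0, "tz": 0, "wx": 0, "wy": 0, "wz": 0},
  ],
)

```text
time_s: 15.55
eef_pos: [0.4302, 0.1803, 0.0218]
orientation: [2.221, 2.221, 0.002]
contact_force: [-0.3, 0.3, 0.0]
finger_gap: 1.001
```

```bash
python3 s.py .429 .180 .021
```

```text
t 15.55 tcp [0.4302 0.1803 0.0218] F [-0.3  0.3  0. ] gap 1.001
level: wx 0.01 wy -0.00  yaw-fix wz 0.00
tool shift /2cm [-0.01 -0.06  0.04]
```

Good. Close and lift.

Request:
play_rows(
  series=[
    {"tx": 0, "ty": -0.04, "tz": 0, "wx": 0, "wy": 0, "wz": 0},
    {"tx": 0, "ty": 0, "tz": 0, "wx": 0, "wy": 0, "wz": 0},
    {"tx": 0, "ty": 0, "tz": 0, "wx": 0, "wy": 0, "wz": 0},
    {"tx": 0, "ty": 0, "tz": 0, "wx": 0, "wy": 0, "wz": 0},
    {"tx": 0, "ty": 0, "tz": 0, "wx": 0, "wy": 0, "wz": 0},
    {"tx": 0, "ty": 0, "tz": 0, "wx": 0, "wy": 0, "wz": 0},
    {"tx": 0, "ty": 0, "tz": 0, "wx": 0, "wy": 0, "wz": 0},
    {"tx": 0, "ty": 0, "tz": 0, "wx": 0, "wy": 0, "wz": 0},
  ],
  fingers=1,
)

```text
time_s: 16.55
eef_pos: [0.4295, 0.1803, 0.0223]
orientation: [2.221, 2.221, 0.002]
contact_force: [-0.3, -1.1, -0.8]
finger_gap: 0.282
```

Request:
play_rows(
  series=[
    {"tx": 0, "ty": 0, "tz": 0, "wx": 0, "wy": 0, "wz": 0},
  ],
)

```text
time_s: 16.68
eef_pos: [0.4295, 0.1803, 0.0223]
orientation: [2.221, 2.221, 0.002]
contact_force: [0.6, -0.0, 1.2]
finger_gap: 0.282
```

```bash
python3 s.py .6637 .0970 .12
```

```text
t 16.68 tcp [0.4295 0.1803 0.0223] F [ 0.6 -0.   1.2] gap 0.282
level: wx 0.02 wy -0.00  yaw-fix wz 0.00
tool shift /2cm [-4.16 11.72 -4.87]
```

Request:
play_rows(
  series=[
    {"tx": 0, "ty": 0, "tz": -0.5, "wx": 0, "wy": 0, "wz": 0},
    {"tx": 0, "ty": 0.1, "tz": -1, "wx": 0, "wy": 0, "wz": 0},
    {"tx": 0, "ty": 0.3, "tz": -1, "wx": 0, "wy": 0, "wz": 0},
    {"tx": -0.1, "ty": 0.6, "tz": -1, "wx": 0, "wy": 0, "wz": 0},
    {"tx": -0.3, "ty": 1, "tz": -1, "wx": 0, "wy": 0, "wz": 0},
    {"tx": -0.35, "ty": 1, "tz": -0.3, "wx": 0, "wy": 0, "wz": 0},
    {"tx": -0.35, "ty": 1, "tz": 0, "wx": 0, "wy": 0, "wz": 0},
    {"tx": -0.35, "ty": 1, "tz": 0, "wx": 0, "wy": 0, "wz": 0},
  ],
)

```text
time_s: 17.68
eef_pos: [0.5281, 0.1504, 0.1242]
orientation: [-2.219, -2.223, 0.003]
contact_force: [-0.3, 0.0, -2.5]
finger_gap: 0.281
```

```bash
python3 s.py .6637 .0970 .11
```

```text
t 17.68 tcp [0.5281 0.1504 0.1242] F [-0.3  0.  -2.5] gap 0.281
level: wx -0.02 wy 0.01  yaw-fix wz 0.02
tool shift /2cm [-2.68  6.77  0.7 ]
```

Request:
play_rows(
  series=[
    {"tx": -0.4, "ty": 1, "tz": 0, "wx": 0, "wy": 0, "wz": 0},
    {"tx": -0.4, "ty": 1, "tz": 0, "wx": 0, "wy": 0, "wz": 0},
    {"tx": -0.4, "ty": 1, "tz": 0, "wx": 0, "wy": 0, "wz": 0},
    {"tx": -0.4, "ty": 1, "tz": 0.2, "wx": 0, "wy": 0, "wz": 0},
    {"tx": -0.4, "ty": 1, "tz": 0.2, "wx": 0, "wy": 0, "wz": 0},
    {"tx": -0.35, "ty": 0.9, "tz": 0.2, "wx": 0, "wy": 0, "wz": 0},
    {"tx": -0.1, "ty": 0.3, "tz": 0, "wx": 0, "wy": 0, "wz": 0},
    {"tx": 0, "ty": 0, "tz": 0, "wx": 0, "wy": 0, "wz": 0},
  ],
)

```text
time_s: 18.68
eef_pos: [0.654, 0.0991, 0.1138]
orientation: [-2.218, -2.221, 0.006]
contact_force: [-0.6, 0.1, -2.0]
finger_gap: 0.283
```

```bash
python3 s.py .6638 .0970 .042; python3 pads.py w4
```

```text
t 18.68 tcp [0.654  0.0991 0.1138] F [-0.6  0.1 -2. ] gap 0.283
level: wx -0.05 wy 0.01  yaw-fix wz 0.01
tool shift /2cm [-0.1   0.51  3.59]
[ 302  169   66   54 2158] circle 0.664 0.0969 r 0.0267 mean [0.666  0.1046 0.015 ] fill 0.61
[284 229  21  59 402] circle 0.6318 0.0464 r 0.027 mean [0.6291 0.04   0.015 ] fill 0.32
[347 230  14  58 368] circle 0.6794 0.0465 r 0.0264 mean [0.6799 0.0411 0.015 ] fill 0.45
```

Request:
play_rows(
  series=[
    {"tx": -0.05, "ty": 0.5, "tz": 0.2, "wx": -0.05, "wy": 0, "wz": 0},
    {"tx": 0, "ty": 0, "tz": 0, "wx": 0, "wy": 0, "wz": 0},
    {"tx": 0, "ty": 0, "tz": 0.8, "wx": 0, "wy": 0, "wz": 0},
    {"tx": 0, "ty": 0, "tz": 1, "wx": 0, "wy": 0, "wz": 0},
    {"tx": 0, "ty": 0, "tz": 0.8, "wx": 0, "wy": 0, "wz": 0},
    {"tx": 0, "ty": 0, "tz": 0.1, "wx": 0, "wy": 0, "wz": 0},
    {"tx": 0, "ty": 0, "tz": 0, "wx": 0, "wy": 0, "wz": 0},
  ],
)

```text
time_s: 19.6
eef_pos: [0.6614, 0.0992, 0.0516]
orientation: [-2.218, -2.223, 0.004]
contact_force: [0.9, -0.0, -2.7]
finger_gap: 0.279
```

```bash
python3 s.py .6640 .0972 .0373
```

```text
t 19.6 tcp [0.6614 0.0992 0.0516] F [ 0.9 -0.  -2.7] gap 0.279
level: wx -0.02 wy 0.01  yaw-fix wz 0.03
tool shift /2cm [-0.1   0.13  0.71]
```

Request:
play_rows(
  series=[
    {"tx": -0.1, "ty": 0.13, "tz": 0.2, "wx": -0.02, "wy": 0.01, "wz": 0.02},
    {"tx": 0, "ty": 0, "tz": 0, "wx": 0, "wy": 0, "wz": 0},
    {"tx": 0, "ty": 0, "tz": 0.2, "wx": 0, "wy": 0, "wz": 0},
    {"tx": 0, "ty": 0, "tz": 0.1, "wx": 0, "wy": 0, "wz": 0},
    {"tx": 0, "ty": 0, "tz": 0, "wx": 0, "wy": 0, "wz": 0},
  ],
)

```text
time_s: 20.23
eef_pos: [0.6657, 0.0971, 0.0427]
orientation: [2.22, 2.22, 0.004]
contact_force: [1.1, 0.1, -2.6]
finger_gap: 0.28
```

```bash
python3 s.py .6640 .0972 .0373
```

```text
t 20.23 tcp [0.6657 0.0971 0.0427] F [ 1.1  0.1 -2.6] gap 0.28
level: wx 0.03 wy -0.00  yaw-fix wz 0.00
tool shift /2cm [ 0.01 -0.08  0.27]
```

Request:
play_rows(
  series=[
    {"tx": 0, "ty": -0.06, "tz": 0.12, "wx": 0.02, "wy": 0, "wz": 0},
    {"tx": 0, "ty": 0, "tz": 0, "wx": 0, "wy": 0, "wz": 0},
    {"tx": 0, "ty": 0, "tz": 0.1, "wx": 0, "wy": 0, "wz": 0},
    {"tx": 0, "ty": 0, "tz": 0, "wx": 0, "wy": 0, "wz": 0},
  ],
)

```text
time_s: 20.72
eef_pos: [0.6643, 0.0972, 0.0381]
orientation: [2.221, 2.222, 0.001]
contact_force: [-0.4, 0.6, -1.7]
finger_gap: 0.279
```

```bash
python3 s.py .6640 .0972 .0373
```

```text
t 20.73 tcp [0.6643 0.0972 0.0381] F [-0.4  0.6 -1.7] gap 0.279
level: wx 0.01 wy -0.00  yaw-fix wz 0.00
tool shift /2cm [ 0.   -0.02  0.04]
```

Request:
play_rows(
  series=[
    {"tx": 0, "ty": -0.02, "tz": 0.05, "wx": 0, "wy": 0, "wz": 0},
    {"tx": 0, "ty": 0, "tz": 0, "wx": 0, "wy": 0, "wz": 0},
  ],
)

```text
time_s: 20.98
eef_pos: [0.6643, 0.0972, 0.0374]
orientation: [2.221, 2.221, 0.002]
contact_force: [-1.2, -0.1, -2.2]
finger_gap: 0.28
```

Request:
play_rows(
  series=[
    {"tx": 0, "ty": 0, "tz": 0, "wx": 0, "wy": 0, "wz": 0},
    {"tx": 0, "ty": 0, "tz": 0, "wx": 0, "wy": 0, "wz": 0},
    {"tx": 0, "ty": 0, "tz": 0, "wx": 0, "wy": 0, "wz": 0},
    {"tx": 0, "ty": 0, "tz": 0, "wx": 0, "wy": 0, "wz": 0},
  ],
  fingers=-0.5,
)

```text
time_s: 21.48
eef_pos: [0.6652, 0.0972, 0.0383]
orientation: [2.22, 2.22, 0.004]
contact_force: [-0.5, -0.3, 0.9]
finger_gap: 0.701
```

Request:
play_rows(
  series=[
    {"tx": 0, "ty": 0, "tz": -0.6, "wx": 0, "wy": 0, "wz": 0},
    {"tx": 0, "ty": 0, "tz": -1, "wx": 0, "wy": 0, "wz": 0},
    {"tx": 0, "ty": 0, "tz": -1, "wx": 0, "wy": 0, "wz": 0},
    {"tx": 0.2, "ty": -0.3, "tz": -1, "wx": 0, "wy": 0, "wz": 0},
    {"tx": 0.5, "ty": -0.6, "tz": -1, "wx": 0, "wy": 0, "wz": 0},
    {"tx": 0.8, "ty": -0.9, "tz": -0.7, "wx": 0, "wy": 0, "wz": 0},
    {"tx": 0.8, "ty": -0.9, "tz": 0, "wx": 0, "wy": 0, "wz": 0},
    {"tx": 0.8, "ty": -0.9, "tz": 0, "wx": 0, "wy": 0, "wz": 0},
  ],
  fingers=-1,
)

```text
time_s: 22.48
eef_pos: [0.588, 0.163, 0.1513]
orientation: [2.221, 2.219, 0.006]
contact_force: [0.1, 0.2, 0.2]
finger_gap: 1.004
```

```bash
python3 s.py .401 .3275 .15
```

```text
t 22.48 tcp [0.588  0.163  0.1513] F [0.1 0.2 0.2] gap 1.004
level: wx 0.04 wy -0.01  yaw-fix wz -0.01
tool shift /2cm [ 8.22 -9.36  0.04]
```

Request:
play_rows(
  series=[
    {"tx": 0.88, "ty": -1, "tz": 0, "wx": 0.04, "wy": 0, "wz": 0},
    {"tx": 0.88, "ty": -1, "tz": 0, "wx": 0, "wy": 0, "wz": 0},
    {"tx": 0.88, "ty": -1, "tz": 0, "wx": 0, "wy": 0, "wz": 0},
    {"tx": 0.88, "ty": -1, "tz": 0, "wx": 0, "wy": 0, "wz": 0},
    {"tx": 0.88, "ty": -1, "tz": 0, "wx": 0, "wy": 0, "wz": 0},
    {"tx": 0.88, "ty": -1, "tz": 0, "wx": 0, "wy": 0, "wz": 0},
    {"tx": 0.88, "ty": -1, "tz": 0, "wx": 0, "wy": 0, "wz": 0},
    {"tx": 0.7, "ty": -0.6, "tz": 0, "wx": 0, "wy": 0, "wz": 0},
  ],
)

```text
time_s: 23.48
eef_pos: [0.4163, 0.3088, 0.1463]
orientation: [-2.212, -2.219, 0.018]
contact_force: [-0.0, 0.3, 0.1]
finger_gap: 0.996
```

```bash
python3 s.py .401 .3275 .145; python3 w.py .401 .3275 .09 w5
```

```text
t 23.48 tcp [0.4163 0.3088 0.1463] F [-0.   0.3  0.1] gap 0.996
level: wx -0.13 wy 0.02  yaw-fix wz 0.03
tool shift /2cm [ 0.94 -0.76  0.08]
tcp [0.4163 0.3088 0.1463] rv [-2.212  -2.2193  0.018 ]
0.004 0.012 468 mid [0.4021 0.3297 0.0077] ext [0.0363 0.0323 0.0074] mean [0.4046 0.3349 0.0076]
0.014 0.06999999999999999 316 mid [0.4035 0.3333 0.0421] ext [0.0231 0.013  0.0554] mean [0.4055 0.3369 0.0452]
0.06999999999999999 0.08499999999999999 722 mid [0.4025 0.3268 0.0776] ext [0.0253 0.0257 0.0147] mean [0.403  0.3291 0.0761]
0.08499999999999999 0.096 340 mid [0.4022 0.327  0.0885] ext [0.0197 0.0192 0.0068] mean [0.4023 0.3271 0.0893]
```

Request:
play_rows(
  series=[
    {"tx": 0.9, "ty": -0.6, "tz": 0, "wx": -0.13, "wy": 0, "wz": 0.03},
    {"tx": 0, "ty": 0, "tz": 0, "wx": 0, "wy": 0, "wz": 0},
    {"tx": 0, "ty": 0, "tz": 0, "wx": 0, "wy": 0, "wz": 0},
  ],
)

```text
time_s: 23.9
eef_pos: [0.4, 0.3282, 0.1451]
orientation: [2.217, 2.225, -0.008]
contact_force: [-0.1, -0.5, 0.3]
finger_gap: 1.001
```

```bash
python3 s.py .402 .3272 .044
```

```text
t 23.9 tcp [0.4    0.3282 0.1451] F [-0.1 -0.5  0.3] gap 1.001
level: wx -0.03 wy 0.04  yaw-fix wz 0.04
tool shift /2cm [-0.03  0.12  5.06]
```

Request:
play_rows(
  series=[
    {"tx": -0.05, "ty": 0.1, "tz": 0.5, "wx": -0.03, "wy": 0.04, "wz": 0.04},
    {"tx": 0, "ty": 0, "tz": 1, "wx": 0, "wy": 0, "wz": 0},
    {"tx": 0, "ty": 0, "tz": 1, "wx": 0, "wy": 0, "wz": 0},
    {"tx": 0, "ty": 0, "tz": 0.9, "wx": 0, "wy": 0, "wz": 0},
    {"tx": 0, "ty": 0, "tz": 0, "wx": 0, "wy": 0, "wz": 0},
  ],
)

```text
time_s: 24.52
eef_pos: [0.4044, 0.324, 0.073]
orientation: [2.227, 2.216, 0.0]
contact_force: [-0.6, 0.3, 0.3]
finger_gap: 0.995
```

```bash
python3 s.py .402 .3272 .044
```

```text
t 24.52 tcp [0.4044 0.324  0.073 ] F [-0.6  0.3  0.3] gap 0.995
level: wx 0.00 wy -0.00  yaw-fix wz -0.05
tool shift /2cm [ 0.16 -0.12  1.45]
```

Request:
play_rows(
  series=[
    {"tx": 0.16, "ty": -0.1, "tz": 0.2, "wx": 0, "wy": 0, "wz": -0.05},
    {"tx": 0, "ty": 0, "tz": 0.5, "wx": 0, "wy": 0, "wz": 0},
    {"tx": 0, "ty": 0, "tz": 0.5, "wx": 0, "wy": 0, "wz": 0},
    {"tx": 0, "ty": 0, "tz": 0.1, "wx": 0, "wy": 0, "wz": 0},
    {"tx": 0, "ty": 0, "tz": 0, "wx": 0, "wy": 0, "wz": 0},
  ],
)

```text
time_s: 25.15
eef_pos: [0.4037, 0.3275, 0.0462]
orientation: [2.222, 2.22, 0.003]
contact_force: [0.0, 1.1, 0.1]
finger_gap: 1.0
```

```bash
python3 s.py .402 .3272 .044
```

```text
t 25.15 tcp [0.4037 0.3275 0.0462] F [0.  1.1 0.1] gap 1.0
level: wx 0.02 wy -0.01  yaw-fix wz -0.01
tool shift /2cm [-0.01 -0.09  0.11]
```

Request:
play_rows(
  series=[
    {"tx": -0.01, "ty": -0.07, "tz": 0.08, "wx": 0.02, "wy": -0.01, "wz": 0},
    {"tx": 0, "ty": 0, "tz": 0, "wx": 0, "wy": 0, "wz": 0},
    {"tx": 0, "ty": 0, "tz": 0, "wx": 0, "wy": 0, "wz": 0},
    {"tx": 0, "ty": 0, "tz": 0, "wx": 0, "wy": 0, "wz": 0},
    {"tx": 0, "ty": 0, "tz": 0, "wx": 0, "wy": 0, "wz": 0},
    {"tx": 0, "ty": 0, "tz": 0, "wx": 0, "wy": 0, "wz": 0},
    {"tx": 0, "ty": 0, "tz": 0, "wx": 0, "wy": 0, "wz": 0},
    {"tx": 0, "ty": 0, "tz": 0, "wx": 0, "wy": 0, "wz": 0},
  ],
  fingers=1,
)

```text
time_s: 26.15
eef_pos: [0.4023, 0.3276, 0.0453]
orientation: [-2.222, -2.221, -0.001]
contact_force: [0.3, 0.0, 0.1]
finger_gap: 0.282
```

Request:
play_rows(
  series=[
    {"tx": 0, "ty": 0, "tz": 0, "wx": 0, "wy": 0, "wz": 0},
  ],
)

```text
time_s: 26.28
eef_pos: [0.4022, 0.3276, 0.0452]
orientation: [-2.222, -2.221, -0.001]
contact_force: [-1.4, 1.1, 0.4]
finger_gap: 0.284
```

```bash
python3 s.py .651 -.0580 .17
```

```text
t 26.27 tcp [0.4022 0.3276 0.0452] F [-1.4  1.1  0.4] gap 0.284
level: wx 0.00 wy -0.01  yaw-fix wz -0.01
tool shift /2cm [-19.27  12.45  -6.25]
```

Request:
play_rows(
  series=[
    {"tx": 0, "ty": 0, "tz": -0.5, "wx": 0, "wy": 0, "wz": 0},
    {"tx": 0, "ty": 0, "tz": -1, "wx": 0, "wy": 0, "wz": 0},
    {"tx": 0, "ty": 0, "tz": -1, "wx": 0, "wy": 0, "wz": 0},
    {"tx": -0.2, "ty": 0.1, "tz": -1, "wx": 0, "wy": 0, "wz": 0},
    {"tx": -0.5, "ty": 0.3, "tz": -1, "wx": 0, "wy": 0, "wz": 0},
    {"tx": -0.9, "ty": 0.6, "tz": -1, "wx": 0, "wy": 0, "wz": 0},
    {"tx": -1, "ty": 0.7, "tz": -0.3, "wx": 0, "wy": 0, "wz": 0},
    {"tx": -1, "ty": 0.7, "tz": 0, "wx": 0, "wy": 0, "wz": 0},
  ],
)

```text
time_s: 27.28
eef_pos: [0.4485, 0.2531, 0.1663]
orientation: [-2.218, -2.224, 0.006]
contact_force: [1.0, -0.5, -4.9]
finger_gap: 0.285
```

Request:
play_rows(
  series=[
    {"tx": -1, "ty": 0.65, "tz": 0, "wx": 0, "wy": 0, "wz": 0},
    {"tx": -1, "ty": 0.65, "tz": 0, "wx": 0, "wy": 0, "wz": 0},
    {"tx": -1, "ty": 0.65, "tz": 0, "wx": 0, "wy": 0, "wz": 0},
    {"tx": -1, "ty": 0.65, "tz": 0, "wx": 0, "wy": 0, "wz": 0},
    {"tx": -1, "ty": 0.65, "tz": 0, "wx": 0, "wy": 0, "wz": 0},
    {"tx": -1, "ty": 0.65, "tz": 0, "wx": 0, "wy": 0, "wz": 0},
    {"tx": -1, "ty": 0.65, "tz": 0, "wx": 0, "wy": 0, "wz": 0},
    {"tx": -1, "ty": 0.65, "tz": 0, "wx": 0, "wy": 0, "wz": 0},
  ],
)

```text
time_s: 28.28
eef_pos: [0.5526, 0.0867, 0.1681]
orientation: [-2.217, -2.223, 0.011]
contact_force: [-0.4, 0.7, -3.7]
finger_gap: 0.283
```

```bash
python3 s.py .651 -.0580 .16
```

```text
t 28.27 tcp [0.5526 0.0867 0.1681] F [-0.4  0.7 -3.7] gap 0.283
level: wx -0.06 wy 0.03  yaw-fix wz 0.03
tool shift /2cm [-7.25  4.9   0.39]
```

Request:
play_rows(
  series=[
    {"tx": -1, "ty": 0.65, "tz": 0, "wx": -0.06, "wy": 0.03, "wz": 0.03},
    {"tx": -1, "ty": 0.65, "tz": 0, "wx": 0, "wy": 0, "wz": 0},
    {"tx": -1, "ty": 0.65, "tz": 0, "wx": 0, "wy": 0, "wz": 0},
    {"tx": -1, "ty": 0.65, "tz": 0, "wx": 0, "wy": 0, "wz": 0},
    {"tx": -1, "ty": 0.65, "tz": 0, "wx": 0, "wy": 0, "wz": 0},
    {"tx": -1, "ty": 0.65, "tz": 0, "wx": 0, "wy": 0, "wz": 0},
    {"tx": -0.7, "ty": 0.5, "tz": 0, "wx": 0, "wy": 0, "wz": 0},
    {"tx": 0, "ty": 0.1, "tz": 0, "wx": 0, "wy": 0, "wz": 0},
  ],
)

```text
time_s: 29.28
eef_pos: [0.6474, -0.057, 0.1678]
orientation: [-2.223, -2.218, 0.002]
contact_force: [-0.2, 0.2, -3.7]
finger_gap: 0.287
```

```bash
python3 s.py .6515 -.0580 .0602; python3 pads.py w6;
```

```text
t 29.27 tcp [ 0.6474 -0.057   0.1678] F [-0.2  0.2 -3.7] gap 0.287
level: wx -0.02 wy 0.00  yaw-fix wz -0.02
tool shift /2cm [-0.05  0.21  5.38]
[ 304   71   59   61 1127] circle 0.6577 0.0186 r 0.0265 mean [0.6559 0.0206 0.015 ] fill 0.31
[ 299  159   55   45 1717] circle 0.6515 -0.0588 r 0.0265 mean [ 0.6521 -0.0528  0.015 ] fill 0.69
[284 229  14  59 302] circle 0.6169 -0.1348 r 0.0325 mean [ 0.616  -0.1374  0.015 ] fill 0.37
[347 229  14  59 304] circle 0.6781 -0.1348 r 0.0325 mean [ 0.6791 -0.1378  0.015 ] fill 0.37
```

View pics/w6.png

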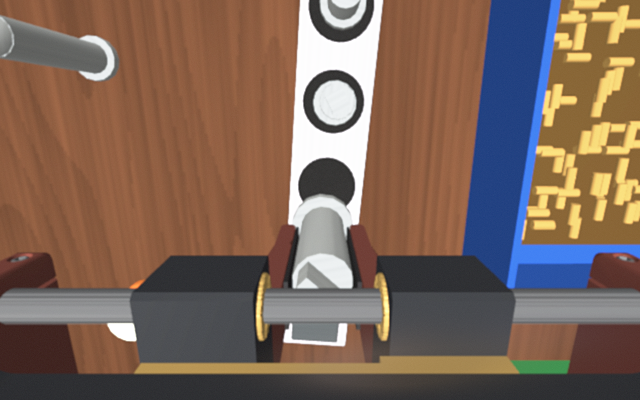

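Request:
play_rows(
  series=[
    {"tx": 0, "ty": 0.2, "tz": 0.5, "wx": -0.02, "wy": 0, "wz": 0},
    {"tx": 0, "ty": 0, "tz": 1, "wx": 0, "wy": 0, "wz": 0},
    {"tx": 0, "ty": 0, "tz": 1, "wx": 0, "wy": 0, "wz": 0},
    {"tx": 0, "ty": 0, "tz": 1, "wx": 0, "wy": 0, "wz": 0},
    {"tx": 0, "ty": 0, "tz": 0.8, "wx": 0, "wy": 0, "wz": 0},
    {"tx": 0, "ty": 0, "tz": 0.3, "wx": 0, "wy": 0, "wz": 0},
    {"tx": 0, "ty": 0, "tz": 0, "wx": 0, "wy": 0, "wz": 0},
  ],
)

```text
time_s: 30.2
eef_pos: [0.6492, -0.0506, 0.0704]
orientation: [-2.216, -2.222, 0.0]
contact_force: [-0.5, 0.2, -4.0]
finger_gap: 0.283
```

```bash
python3 s.py .6515 -.0582 .0602
```

```text
t 30.2 tcp [ 0.6492 -0.0506  0.0704] F [-0.5  0.2 -4. ] gap 0.283
level: wx -0.02 wy -0.02  yaw-fix wz 0.03
tool shift /2cm [-0.38  0.12  0.51]
```

Request:
play_rows(
  series=[
    {"tx": -0.38, "ty": 0.12, "tz": 0.1, "wx": -0.02, "wy": -0.02, "wz": 0.03},
    {"tx": 0, "ty": 0, "tz": 0, "wx": 0, "wy": 0, "wz": 0},
    {"tx": 0, "ty": 0, "tz": 0.15, "wx": 0, "wy": 0, "wz": 0},
    {"tx": 0, "ty": 0, "tz": 0, "wx": 0, "wy": 0, "wz": 0},
  ],
)

```text
time_s: 30.7
eef_pos: [0.6535, -0.0594, 0.0673]
orientation: [2.22, 2.219, 0.003]
contact_force: [0.4, 0.1, -3.4]
finger_gap: 0.285
```

```bash
python3 s.py .6515 -.0582 .0602
```

```text
t 30.7 tcp [ 0.6535 -0.0594  0.0673] F [ 0.4  0.1 -3.4] gap 0.285
level: wx 0.03 wy 0.01  yaw-fix wz -0.01
tool shift /2cm [ 0.06 -0.1   0.35]
```

Request:
play_rows(
  series=[
    {"tx": 0.05, "ty": -0.07, "tz": 0.12, "wx": 0.02, "wy": 0.01, "wz": 0},
    {"tx": 0, "ty": 0, "tz": 0, "wx": 0, "wy": 0, "wz": 0},
    {"tx": 0, "ty": 0, "tz": 0.12, "wx": 0, "wy": 0, "wz": 0},
    {"tx": 0, "ty": 0, "tz": 0.04, "wx": 0, "wy": 0, "wz": 0},
    {"tx": 0, "ty": 0, "tz": 0, "wx": 0, "wy": 0, "wz": 0},
  ],
)

```text
time_s: 31.32
eef_pos: [0.6519, -0.0581, 0.0613]
orientation: [2.222, 2.221, 0.002]
contact_force: [-0.0, -0.1, -4.1]
finger_gap: 0.285
```

```bash
python3 s.py .6515 -.0582 .0602
```

```text
t 31.32 tcp [ 0.6519 -0.0581  0.0613] F [-0.  -0.1 -4.1] gap 0.285
level: wx 0.01 wy -0.00  yaw-fix wz -0.00
tool shift /2cm [-0.01 -0.02  0.05]
```

Request:
play_rows(
  series=[
    {"tx": 0, "ty": -0.02, "tz": 0.06, "wx": 0, "wy": 0, "wz": 0},
    {"tx": 0, "ty": 0, "tz": 0, "wx": 0, "wy": 0, "wz": 0},
  ],
)

```text
time_s: 31.58
eef_pos: [0.6517, -0.0581, 0.0603]
orientation: [2.221, 2.22, 0.003]
contact_force: [0.0, -0.0, -3.0]
finger_gap: 0.287
```

Request:
play_rows(
  series=[
    {"tx": 0, "ty": 0, "tz": 0, "wx": 0, "wy": 0, "wz": 0},
    {"tx": 0, "ty": 0, "tz": 0, "wx": 0, "wy": 0, "wz": 0},
    {"tx": 0, "ty": 0, "tz": 0, "wx": 0, "wy": 0, "wz": 0},
    {"tx": 0, "ty": 0, "tz": 0, "wx": 0, "wy": 0, "wz": 0},
  ],
  fingers=-0.5,
)

```text
time_s: 32.08
eef_pos: [0.6533, -0.0585, 0.0618]
orientation: [2.219, 2.218, 0.006]
contact_force: [0.1, 0.2, -0.5]
finger_gap: 0.697
```

Request:
play_rows(
  series=[
    {"tx": 0, "ty": 0, "tz": -0.6, "wx": 0, "wy": 0, "wz": 0},
    {"tx": 0, "ty": 0, "tz": -1, "wx": 0, "wy": 0, "wz": 0},
    {"tx": 0, "ty": 0, "tz": -1, "wx": 0, "wy": 0, "wz": 0},
    {"tx": 0, "ty": 0, "tz": -1, "wx": 0, "wy": 0, "wz": 0},
    {"tx": 0, "ty": 0, "tz": -1, "wx": 0, "wy": 0, "wz": 0},
    {"tx": 0.3, "ty": -0.5, "tz": -0.7, "wx": 0, "wy": 0, "wz": 0},
    {"tx": 0.5, "ty": -1, "tz": 0, "wx": 0, "wy": 0, "wz": 0},
    {"tx": 0.5, "ty": -1, "tz": 0, "wx": 0, "wy": 0, "wz": 0},
  ],
  fingers=-1,
)

```text
time_s: 33.08
eef_pos: [0.6023, -0.0318, 0.1763]
orientation: [2.218, 2.215, 0.01]
contact_force: [-0.0, 0.7, -0.6]
finger_gap: 1.0
```

```bash
python3 s.py .442 .0597 .165
```

```text
t 33.08 tcp [ 0.6023 -0.0318  0.1763] F [-0.   0.7 -0.6] gap 1.0
level: wx 0.09 wy 0.01  yaw-fix wz -0.01
tool shift /2cm [ 4.57 -8.03  0.49]
```

Request:
play_rows(
  series=[
    {"tx": 0.57, "ty": -1, "tz": 0, "wx": 0.09, "wy": 0, "wz": 0},
    {"tx": 0.57, "ty": -1, "tz": 0, "wx": 0, "wy": 0, "wz": 0},
    {"tx": 0.57, "ty": -1, "tz": 0, "wx": 0, "wy": 0, "wz": 0},
    {"tx": 0.57, "ty": -1, "tz": 0, "wx": 0, "wy": 0, "wz": 0},
    {"tx": 0.57, "ty": -1, "tz": 0, "wx": 0, "wy": 0, "wz": 0},
    {"tx": 0.57, "ty": -1, "tz": 0, "wx": 0, "wy": 0, "wz": 0},
    {"tx": 0.4, "ty": -0.8, "tz": 0, "wx": 0, "wy": 0, "wz": 0},
    {"tx": 0, "ty": 0, "tz": 0, "wx": 0, "wy": 0, "wz": 0},
  ],
)

```text
time_s: 34.08
eef_pos: [0.4534, 0.0502, 0.1788]
orientation: [-2.22, -2.22, 0.003]
contact_force: [0.4, -0.1, -0.6]
finger_gap: 1.0
```

```bash
python3 w.py .442 .0597 .11 w7;python3 s.py .442 .0597 .165
```

```text
tcp [0.4534 0.0502 0.1788] rv [-2.2195 -2.2204  0.0029]
0.004 0.012 389 mid [0.4438 0.0605 0.0079] ext [0.0374 0.0313 0.0077] mean [0.4447 0.0653 0.0076]
0.014 0.09 412 mid [0.4447 0.0644 0.0522] ext [0.0234 0.0119 0.0756] mean [0.4458 0.0677 0.0573]
0.09 0.105 285 mid [0.4435 0.0574 0.0975] ext [0.0251 0.0255 0.0149] mean [0.4448 0.0645 0.0996]
0.105 0.116 700 mid [0.4437 0.0578 0.1083] ext [0.0216 0.0214 0.0066] mean [0.4438 0.0581 0.1081]
t 34.12 tcp [0.4545 0.0499 0.179 ] F [-0.1 -0.3  0.5] gap 1.003
level: wx -0.02 wy -0.00  yaw-fix wz 0.00
tool shift /2cm [ 0.49 -0.63  0.7 ]
```

Request:
play_rows(
  series=[
    {"tx": 0.4, "ty": -0.5, "tz": 0.2, "wx": -0.02, "wy": 0, "wz": 0},
    {"tx": 0, "ty": 0, "tz": 0, "wx": 0, "wy": 0, "wz": 0},
    {"tx": 0, "ty": 0, "tz": 0, "wx": 0, "wy": 0, "wz": 0},
  ],
)

```text
time_s: 34.5
eef_pos: [0.4457, 0.0579, 0.1749]
orientation: [2.221, 2.22, 0.002]
contact_force: [0.4, 0.4, -0.3]
finger_gap: 0.997
```

```bash
python3 s.py .4437 .0583 .064
```

```text
t 34.5 tcp [0.4457 0.0579 0.1749] F [ 0.4  0.4 -0.3] gap 0.997
level: wx 0.02 wy 0.00  yaw-fix wz -0.01
tool shift /2cm [ 0.02 -0.11  5.54]
```

Request:
play_rows(
  series=[
    {"tx": 0.02, "ty": -0.1, "tz": 0.5, "wx": 0.02, "wy": 0, "wz": 0},
    {"tx": 0, "ty": 0, "tz": 1, "wx": 0, "wy": 0, "wz": 0},
    {"tx": 0, "ty": 0, "tz": 1, "wx": 0, "wy": 0, "wz": 0},
    {"tx": 0, "ty": 0, "tz": 1, "wx": 0, "wy": 0, "wz": 0},
    {"tx": 0, "ty": 0, "tz": 0.8, "wx": 0, "wy": 0, "wz": 0},
    {"tx": 0, "ty": 0, "tz": 0.2, "wx": 0, "wy": 0, "wz": 0},
    {"tx": 0, "ty": 0, "tz": 0, "wx": 0, "wy": 0, "wz": 0},
  ],
)

```text
time_s: 35.38
eef_pos: [0.4446, 0.0574, 0.0796]
orientation: [-2.223, -2.219, 0.001]
contact_force: [1.4, -0.5, -0.1]
finger_gap: 1.001
```

```bash
python3 s.py .4437 .0583 .064
```

```text
t 35.38 tcp [0.4446 0.0574 0.0796] F [ 1.4 -0.5 -0.1] gap 1.001
level: wx -0.01 wy 0.00  yaw-fix wz -0.02
tool shift /2cm [ 0.04 -0.05  0.78]
```

Request:
play_rows(
  series=[
    {"tx": 0.04, "ty": -0.04, "tz": 0.4, "wx": -0.01, "wy": 0, "wz": -0.02},
    {"tx": 0, "ty": 0, "tz": 0.3, "wx": 0, "wy": 0, "wz": 0},
    {"tx": 0, "ty": 0, "tz": 0, "wx": 0, "wy": 0, "wz": 0},
    {"tx": 0, "ty": 0, "tz": 0, "wx": 0, "wy": 0, "wz": 0},
  ],
)

```text
time_s: 35.88
eef_pos: [0.4448, 0.0582, 0.0656]
orientation: [2.219, 2.22, 0.003]
contact_force: [0.1, 0.2, 0.1]
finger_gap: 1.001
```

```bash
python3 s.py .4437 .0583 .064
```

```text
t 35.88 tcp [0.4448 0.0582 0.0656] F [0.1 0.2 0.1] gap 1.001
level: wx 0.03 wy 0.00  yaw-fix wz 0.00
tool shift /2cm [ 0.   -0.06  0.08]
```

Request:
play_rows(
  series=[
    {"tx": 0, "ty": -0.05, "tz": 0.04, "wx": 0.02, "wy": 0, "wz": 0},
    {"tx": 0, "ty": 0, "tz": 0, "wx": 0, "wy": 0, "wz": 0},
    {"tx": 0, "ty": 0, "tz": 0, "wx": 0, "wy": 0, "wz": 0},
    {"tx": 0, "ty": 0, "tz": 0, "wx": 0, "wy": 0, "wz": 0},
    {"tx": 0, "ty": 0, "tz": 0, "wx": 0, "wy": 0, "wz": 0},
    {"tx": 0, "ty": 0, "tz": 0, "wx": 0, "wy": 0, "wz": 0},
    {"tx": 0, "ty": 0, "tz": 0, "wx": 0, "wy": 0, "wz": 0},
    {"tx": 0, "ty": 0, "tz": 0, "wx": 0, "wy": 0, "wz": 0},
  ],
  fingers=1,
)

```text
time_s: 36.88
eef_pos: [0.4438, 0.0582, 0.0652]
orientation: [2.22, 2.221, 0.001]
contact_force: [-0.2, -0.5, 0.1]
finger_gap: 0.282
```

Request:
play_rows(
  series=[
    {"tx": 0, "ty": 0, "tz": 0, "wx": 0, "wy": 0, "wz": 0},
  ],
)

```text
time_s: 37.0
eef_pos: [0.4438, 0.0582, 0.0652]
orientation: [2.22, 2.221, 0.001]
contact_force: [-1.0, 0.1, 0.8]
finger_gap: 0.287
```

```bash
python3 s.py .645 -.136 .17
```

```text
t 37.0 tcp [0.4438 0.0582 0.0652] F [-1.   0.1  0.8] gap 0.287
level: wx 0.01 wy 0.00  yaw-fix wz 0.00
tool shift /2cm [-9.72 10.06 -5.22]
```

Request:
play_rows(
  series=[
    {"tx": 0, "ty": 0, "tz": -0.5, "wx": 0, "wy": 0, "wz": 0},
    {"tx": 0, "ty": 0, "tz": -1, "wx": 0, "wy": 0, "wz": 0},
    {"tx": 0, "ty": 0, "tz": -1, "wx": 0, "wy": 0, "wz": 0},
    {"tx": -0.2, "ty": 0.2, "tz": -1, "wx": 0, "wy": 0, "wz": 0},
    {"tx": -0.5, "ty": 0.5, "tz": -1, "wx": 0, "wy": 0, "wz": 0},
    {"tx": -0.9, "ty": 0.9, "tz": -0.4, "wx": 0, "wy": 0, "wz": 0},
    {"tx": -0.9, "ty": 0.9, "tz": 0, "wx": 0, "wy": 0, "wz": 0},
    {"tx": -0.9, "ty": 0.9, "tz": 0, "wx": 0, "wy": 0, "wz": 0},
  ],
)

```text
time_s: 38.0
eef_pos: [0.5084, -0.0105, 0.1664]
orientation: [-2.215, -2.221, 0.007]
contact_force: [-0.5, -0.5, -5.2]
finger_gap: 0.285
```

```bash
python3 s.py .645 -.136 .16
```

```text
t 38.0 tcp [ 0.5084 -0.0105  0.1664] F [-0.5 -0.5 -5.2] gap 0.285
level: wx -0.07 wy -0.00  yaw-fix wz 0.03
tool shift /2cm [-6.3   6.81  0.27]
```

Request:
play_rows(
  series=[
    {"tx": -0.9, "ty": 0.95, "tz": 0, "wx": -0.07, "wy": 0, "wz": 0.03},
    {"tx": -0.9, "ty": 0.95, "tz": 0, "wx": 0, "wy": 0, "wz": 0},
    {"tx": -0.9, "ty": 0.95, "tz": 0, "wx": 0, "wy": 0, "wz": 0},
    {"tx": -0.9, "ty": 0.95, "tz": 0, "wx": 0, "wy": 0, "wz": 0},
    {"tx": -0.9, "ty": 0.95, "tz": 0, "wx": 0, "wy": 0, "wz": 0},
    {"tx": -0.9, "ty": 0.95, "tz": 0, "wx": 0, "wy": 0, "wz": 0},
    {"tx": -0.4, "ty": 0.5, "tz": 0, "wx": 0, "wy": 0, "wz": 0},
    {"tx": 0, "ty": 0, "tz": 0, "wx": 0, "wy": 0, "wz": 0},
  ],
)

```text
time_s: 39.0
eef_pos: [0.6366, -0.1359, 0.1594]
orientation: [-2.222, -2.21, 0.005]
contact_force: [-0.3, -0.1, -5.0]
finger_gap: 0.284
```

```bash
python3 s.py .645 -.136 .0802; python3 pads.py w8
```

```text
t 39.0 tcp [ 0.6366 -0.1359  0.1594] F [-0.3 -0.1 -5. ] gap 0.284
level: wx -0.07 wy -0.03  yaw-fix wz -0.05
tool shift /2cm [-0.02  0.45  3.95]
[ 310   69   60   63 1076] circle 0.6516 -0.0593 r 0.0265 mean [ 0.648  -0.0598  0.015 ] fill 0.28
[ 304  159   57   50 1530] circle 0.6456 -0.1367 r 0.0265 mean [ 0.6485 -0.1287  0.015 ] fill 0.54
[347 229  14  59 309] circle 0.6659 -0.2091 r 0.0316 mean [ 0.6664 -0.2118  0.015 ] fill 0.37
[284 230  14  58 303] circle 0.6059 -0.2096 r 0.0311 mean [ 0.605  -0.2115  0.015 ] fill 0.37
```

Request:
play_rows(
  series=[
    {"tx": 0, "ty": 0.43, "tz": 0.3, "wx": -0.07, "wy": -0.03, "wz": -0.05},
    {"tx": 0, "ty": 0, "tz": 0, "wx": 0, "wy": 0, "wz": 0},
    {"tx": 0, "ty": 0, "tz": 0.9, "wx": 0, "wy": 0, "wz": 0},
    {"tx": 0, "ty": 0, "tz": 1, "wx": 0, "wy": 0, "wz": 0},
    {"tx": 0, "ty": 0, "tz": 0.8, "wx": 0, "wy": 0, "wz": 0},
    {"tx": 0, "ty": 0, "tz": 0.2, "wx": 0, "wy": 0, "wz": 0},
    {"tx": 0, "ty": 0, "tz": 0, "wx": 0, "wy": 0, "wz": 0},
  ],
)

```text
time_s: 39.92
eef_pos: [0.6416, -0.1321, 0.09]
orientation: [-2.215, -2.222, 0.003]
contact_force: [0.2, -0.4, -4.3]
finger_gap: 0.282
```

```bash
python3 s.py .6455 -.1365 .0802
```

```text
t 39.92 tcp [ 0.6416 -0.1321  0.09  ] F [ 0.2 -0.4 -4.3] gap 0.282
level: wx -0.04 wy -0.02  yaw-fix wz 0.03
tool shift /2cm [-0.22  0.19  0.49]
```

Request:
play_rows(
  series=[
    {"tx": -0.22, "ty": 0.18, "tz": 0.12, "wx": -0.04, "wy": -0.02, "wz": 0.03},
    {"tx": 0, "ty": 0, "tz": 0, "wx": 0, "wy": 0, "wz": 0},
    {"tx": 0, "ty": 0, "tz": 0.12, "wx": 0, "wy": 0, "wz": 0},
    {"tx": 0, "ty": 0, "tz": 0, "wx": 0, "wy": 0, "wz": 0},
  ],
)

```text
time_s: 40.42
eef_pos: [0.6469, -0.1374, 0.0867]
orientation: [2.22, 2.219, 0.002]
contact_force: [0.0, 0.1, -3.8]
finger_gap: 0.283
```

```bash
python3 s.py .6455 -.1365 .0802
```

```text
t 40.42 tcp [ 0.6469 -0.1374  0.0867] F [ 0.   0.1 -3.8] gap 0.283
level: wx 0.03 wy 0.01  yaw-fix wz -0.00
tool shift /2cm [ 0.05 -0.07  0.32]
```

Request:
play_rows(
  series=[
    {"tx": 0.04, "ty": -0.05, "tz": 0.12, "wx": 0.02, "wy": 0.01, "wz": 0},
    {"tx": 0, "ty": 0, "tz": 0, "wx": 0, "wy": 0, "wz": 0},
    {"tx": 0, "ty": 0, "tz": 0.12, "wx": 0, "wy": 0, "wz": 0},
    {"tx": 0, "ty": 0, "tz": 0, "wx": 0, "wy": 0, "wz": 0},
  ],
)

```text
time_s: 40.92
eef_pos: [0.6458, -0.1364, 0.0817]
orientation: [2.221, 2.221, 0.001]
contact_force: [-0.4, -0.7, -4.4]
finger_gap: 0.282
```

```bash
python3 s.py .6455 -.1365 .0802
```

```text
t 40.92 tcp [ 0.6458 -0.1364  0.0817] F [-0.4 -0.7 -4.4] gap 0.282
level: wx 0.01 wy 0.00  yaw-fix wz -0.00
tool shift /2cm [-0.   -0.02  0.08]
```

Lower the last 1.5 mm, release, rise straight up and back away.

Request:
play_rows(
  series=[
    {"tx": 0, "ty": -0.01, "tz": 0.06, "wx": 0, "wy": 0, "wz": 0},
    {"tx": 0, "ty": 0, "tz": 0.02, "wx": 0, "wy": 0, "wz": 0},
    {"tx": 0, "ty": 0, "tz": 0, "wx": 0, "wy": 0, "wz": 0},
  ],
)

```text
time_s: 41.3
eef_pos: [0.6457, -0.1364, 0.0803]
orientation: [2.221, 2.22, 0.001]
contact_force: [0.2, 0.2, -3.8]
finger_gap: 0.285
```

Request:
play_rows(
  series=[
    {"tx": 0, "ty": 0, "tz": 0, "wx": 0, "wy": 0, "wz": 0},
    {"tx": 0, "ty": 0, "tz": 0, "wx": 0, "wy": 0, "wz": 0},
    {"tx": 0, "ty": 0, "tz": 0, "wx": 0, "wy": 0, "wz": 0},
    {"tx": 0, "ty": 0, "tz": 0, "wx": 0, "wy": 0, "wz": 0},
    {"tx": 0, "ty": 0, "tz": 0, "wx": 0, "wy": 0, "wz": 0},
  ],
  fingers=-0.5,
)

```text
time_s: 41.92
eef_pos: [0.6478, -0.1371, 0.0824]
orientation: [2.218, 2.217, 0.004]
contact_force: [0.6, 0.4, 0.3]
finger_gap: 0.748
```

Request:
play_rows(
  series=[
    {"tx": 0, "ty": 0, "tz": -0.5, "wx": 0, "wy": 0, "wz": 0},
    {"tx": 0, "ty": 0, "tz": -1, "wx": 0, "wy": 0, "wz": 0},
    {"tx": 0, "ty": 0, "tz": -1, "wx": 0, "wy": 0, "wz": 0},
    {"tx": 0, "ty": 0, "tz": -1, "wx": 0, "wy": 0, "wz": 0},
    {"tx": 0, "ty": 0, "tz": -1, "wx": 0, "wy": 0, "wz": 0},
    {"tx": 0, "ty": 0, "tz": -0.7, "wx": 0, "wy": 0, "wz": 0},
    {"tx": 0, "ty": -0.6, "tz": -0.5, "wx": 0, "wy": 0, "wz": 0},
    {"tx": 0, "ty": -1, "tz": 0, "wx": 0, "wy": 0, "wz": 0},
  ],
)

```text
time_s: 42.92
eef_pos: [0.6149, -0.137, 0.2034]
orientation: [2.216, 2.217, 0.006]
contact_force: [-0.0, 0.6, 0.5]
finger_gap: 0.752
```

Request:
play_rows(
  series=[
    {"tx": 0, "ty": -1, "tz": 0, "wx": 0, "wy": 0, "wz": 0},
    {"tx": -0.5, "ty": -1, "tz": 0, "wx": 0, "wy": 0, "wz": 0},
    {"tx": -0.8, "ty": -1, "tz": 0, "wx": 0, "wy": 0, "wz": 0},
    {"tx": -1, "ty": -1, "tz": 0, "wx": 0, "wy": 0, "wz": 0},
    {"tx": -1, "ty": -1, "tz": 0, "wx": 0, "wy": 0, "wz": 0},
    {"tx": -1, "ty": -1, "tz": 0, "wx": 0, "wy": 0, "wz": 0},
    {"tx": -0.5, "ty": -0.5, "tz": 0, "wx": 0, "wy": 0, "wz": 0},
    {"tx": 0, "ty": 0, "tz": 0, "wx": 0, "wy": 0, "wz": 0},
  ],
)

```text
time_s: 43.92
eef_pos: [0.4717, -0.2325, 0.2022]
orientation: [-2.221, -2.222, -0.001]
contact_force: [0.5, 1.5, -0.1]
finger_gap: 0.751
```

```bash
python3 - <<'E'
from h import *
pads=[(.6638,.0969),(.6577,.019),(.6515,-.0588),(.6455,-.1366)]; H=(.05,.07,.09,.11)
for c in('top','side'):
    im,d=eyes.capture(c); save(c+'9',im); P=cloud(c,d)
    for (x,y),h in zip(pads,H):
        m=(d>0)&(np.hypot(P[...,0]-x,P[...,1]-y)<.033)
        z=P[m&(P[...,2]>.03)]; t=z[z[:,2]>z[:,2].max()-.006]; k=P[m&(P[...,2]>.018)&(P[...,2]<.028)]
        print(c,'top z',round(z[:,2].max(),3),'want',h+.015,'top mid-pad',((t.min(0)+t.max(0))/2-[x,y,0]).round(4)[:2])
im=np.hstack([cv2.resize(cv2.imread('pics/top9.png')[130:290,230:500],(540,320)),cv2.imread('pics/side9.png')[120:300,200:400].repeat(1,0).copy() if 0 else cv2.resize(cv2.imread('pics/side9.png')[140:260,190:290],(260,320))])
cv2.imwrite('pics/final.png',im)
E
```

```text
top top z 0.068 want 0.065 top mid-pad [-0.0009  0.0012]
top top z 0.09 want 0.085 top mid-pad [-0.0016 -0.    ]
top top z 0.11 want 0.105 top mid-pad [-0.0011  0.001 ]
top top z 0.129 want 0.125 top mid-pad [-0.0018  0.0007]
side top z 0.066 want 0.065 top mid-pad [-0.0002  0.0015]
side top z 0.087 want 0.085 top mid-pad [-0.0005 -0.0002]
side top z 0.108 want 0.105 top mid-pad [-0.0021  0.0047]
side top z 0.126 want 0.125 top mid-pad [-0.0027  0.0026]
```

View pics/final.png

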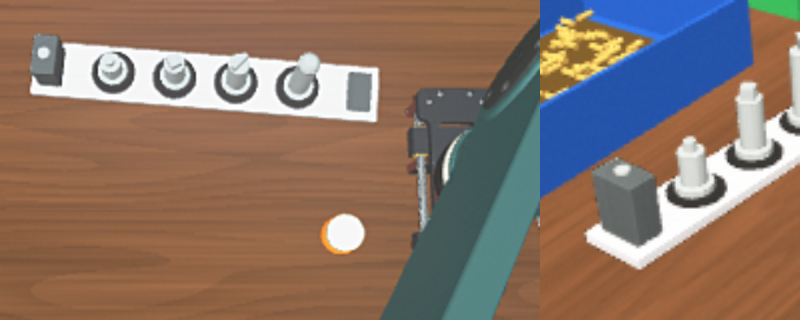

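The view shows four punches standing in the middle of their pads, rising from the stop outward, with the arm clear.

```bash
python3 -c "
from h import *
print(env.sign_off(), env.state()['time_s'])"
```

```text
the job is handed in; nothing more can be done
the job is handed in; nothing more can be done
```

The four punches stand upright on the pads in order of height: round (50 mm) next to the stop, then square, blade, and dome (110 mm) farthest away. I handed the job in at about 44 s of the 96 s allowed. Each punch was lowered to within about 1 mm of pad contact before release. The arm then backed off, touching nothing.

- **Centring:** in the final check the overhead camera put each punch within about 2 mm of its pad's centre. The side camera agreed for the round and square punches. It read about 5 mm off for the blade and 4 mm for the dome. I put that down to its one-sided view of the tall punches, but I did not check further.
- **Upright and order:** the measured tops matched the expected order of heights. They read 1–5 mm above the expected values, as these cameras tended to do from the start.
- **Die block:** I did not measure it again after the moves, and the arm hid it in the last overhead picture. Nothing came down near it, and the only pass close by was about 0.23 m up.

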